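# Load keyed hub drivers under a left-hand-threaded keeper

## Robot

A 6-joint arm with a two-finger parallel gripper is mounted at the origin on a cart in front of the work surface, level with it; the furniture and walls round the work are solid. World frame = base frame: x ahead of the robot, y to its left, z up, the work surface at z = 0. Lengths are in mm, angles in rad, forces in N, time in s.
With the tool pointing down it reaches from about 375 to 975 mm from the base axis. Payload 3.8 kg.
Tool frame: the origin (TCP) lies at the centre of the arm's flange, where the gripper is bolted on; the fingertips stand 166 mm ahead of it and the grasp point (between the pads) lies 147 mm ahead of it; z points along the fingers, y is the line along which they close (so a half turn about z gives the same grasp; the last joint's range is limited). The gripper opens to 88 mm and grips with 3 to 60 N. Pads are 18 mm wide; open, the fingers measure 123 mm over their backs; the gripper's body (75 mm by 187 mm) begins 45 mm behind the grasp point.
Start: joints at [-1.289, 0.264, 1.604, -0, 1.274, -0.037], TCP at [211.558, -640.986, 404.706] pointing down, gripper open.
Joint ranges: [-2.63, 2.63], [-0.94, 2.18], [0.31, 2.57], [-1.31, 4.45], [0, 2.66], [-2.55, 2.55]. Speed limits (rad/s): [2.57, 2.57, 3.14, 3.14, 3.14, 3.14].

## Interface

Orientations are given as a rotation vector (axis times angle).
In Python, from cell import arm, optics gives the robot as it stands (arm), with the cameras (optics).
- The arm moves only by the tool send_path, called after "Request:" as name(argument=value, ...), one argument or row to a line, values as JSON. Schema: {"type":"object","properties":{"deltas":{"type":"array","items":{"type":"array","items":{"type":"array","items":{"type":"number"},"minItems":7,"maxItems":7},"minItems":1,"maxItems":20},"minItems":1,"maxItems":1},"only":{"type":"string"},"quiet":{"type":"boolean"},"lines":{"type":"string"}},"required":["deltas"],"additionalProperties":false}. deltas is a list that holds a single list of rows (three levels of brackets), with 1 to 20 rows, each of 7 numbers: a rotation vector rx, ry, rz in rad, then dx, dy, dz in mm, then the opening from 0.0 (shut) to 1.0 (fully open); each row is the pose to reach, as a shift and turn from the pose commanded when the call began, along the tool's axes at that moment; what a row does not reach only later rows make up. A row lasts 1/10 s, in which the tool goes at most 50 mm and 0.15 rad, less where a joint would pass 70% of its speed; a pose out of reach is approached as far as the arm can. The fingers move at their own pace and stop on an object; the grip force is fixed at half the most. Time passes only in rows, so rows that do not move let the fingers close. The tool returns the time, the measured TCP pose, the force, the opening and the grip force at its end. only (a regular expression) keeps the lines of the reply that match it, lines (a string "A,B") keeps lines A to B, and quiet returns only ok. Input that does not fit is refused with a message, and nothing moves.
- arm.state(): the state, without advancing time (a new reading comes with each control period).
- optics.capture(name): name is "scene" or "top" or "wrist"; returns the picture (420x560x3 uint8, red, green, blue); there is no depth.
- optics.camera_model(name): a dict with "fx", "fy", "cx", "cy" (pixels), "rvec" (rotation vector, rad) and "tvec" (3), from world to camera coordinates, as OpenCV has them; the wrist camera has in their place "hand_eye" (4x4, takes a point from camera to tool coordinates, whose origin is the TCP and whose axes are the flange's). Camera axes: x right, y down, z forward; pixel columns grow to the right and rows downward; lengths in mm; the calibration is good to about 2 mm. A picture is of the moment at which its call begins: read the wrist's pose just before it. camera_model takes no time and is no camera call.
- arm.sign_off(): hands the job in; it is judged then, once.
The state is a dict: "clock": time; "qpos": joint angles; "qd": joint speeds; "tau": joint torques, N m; "tool_pos": TCP position; "orientation": TCP orientation; "force": force on the tool from outside, world axes, zero at the start; "torque": the same for the moment, N m; "gripper_width": opening from 0.0 (shut) to 1.0 (fully open); "gripper_force": force on a finger pad.
Only numpy, scipy, OpenCV 4.12 (cv2) and the standard library are available. Lean on these libraries where they do the work, as an engineer would, in place of code of your own. Each camera call takes 0.05 s, during which the arm holds its last target. There are 200 camera calls.

## Task

Load the polishing carrier: undo its wing nut, which has a left-hand thread and so loosens clockwise seen from above, and swing the three-armed keeper fully open by its peg, anticlockwise. Put every keyed hub driver lying on the bench fully home on a D-shaped post of its own, tab on the side of the post's flat, then swing the keeper fully back over the posts and screw the wing nut tight again, anticlockwise. Leave the other things on the bench alone.

Things in the scene. Friction and masses are not known exactly. Their poses are not given: they have to be found in the camera images.
- carrier: Fixed round steel plate, 276 mm across, 12 mm thick, on the bench; origin at the centre of its underside, z up. An upright stud with a left-hand thread in the middle carries keeper and wing nut. The posts stand 100 mm from the centre, 120 degrees apart: post_0 along the carrier's +x, post_1 and post_2 following anticlockwise. Place and yaw vary.
- post_0: Fixed D-section steel post on the plate, 26 mm tall, 23 mm across the round, flat 6.5 mm from the axis; top 3 mm tapered by 2 mm. Origin: on its axis at the foot, on the plate (12 mm above the bench); z up, x points out of the flat (varies). A driver fits only with its x along the post's x within 9 degrees; home, it stands on the plate with its origin at the post's.
- post_1: Fixed D-section steel post on the plate, 26 mm tall, 23 mm across the round, flat 6.5 mm from the axis; top 3 mm tapered by 2 mm. Origin: on its axis at the foot, on the plate (12 mm above the bench); z up, x points out of the flat (varies). A driver fits only with its x along the post's x within 9 degrees; home, it stands on the plate with its origin at the post's.
- post_2: Fixed D-section steel post on the plate, 26 mm tall, 23 mm across the round, flat 6.5 mm from the axis; top 3 mm tapered by 2 mm. Origin: on its axis at the foot, on the plate (12 mm above the bench); z up, x points out of the flat (varies). A driver fits only with its x along the post's x within 9 degrees; home, it stands on the plate with its origin at the post's.
- driver_0: Steel hub driver, 0.22 kg, flange down: flange 64 mm across, 8 mm thick, with a round boss 44 mm across; 34 mm tall in all. A 22 mm wide tab sticks out of the flange to 48 mm from the axis. D bore right through, 26 mm across the round, its flat 8 mm from the axis on the tab's side (1.5 mm clearance to a post). Origin: bore axis at the underside; z up, x to tab and flat. May be absent (None).
- driver_1: Steel hub driver, 0.22 kg, flange down: flange 64 mm across, 8 mm thick, with a round boss 44 mm across; 34 mm tall in all. A 22 mm wide tab sticks out of the flange to 48 mm from the axis. D bore right through, 26 mm across the round, its flat 8 mm from the axis on the tab's side (1.5 mm clearance to a post). Origin: bore axis at the underside; z up, x to tab and flat. May be absent (None).
- driver_2: Steel hub driver, 0.22 kg, flange down: flange 64 mm across, 8 mm thick, with a round boss 44 mm across; 34 mm tall in all. A 22 mm wide tab sticks out of the flange to 48 mm from the axis. D bore right through, 26 mm across the round, its flat 8 mm from the axis on the tab's side (1.5 mm clearance to a post). Origin: bore axis at the underside; z up, x to tab and flat. May be absent (None).
- nut (a joint): Turn of the wing nut, rad, growing CLOCKWISE seen from above (left-hand thread: clockwise loosens). Hard stops: 0 tight, 4.2 loosest. Keeper and nut rise 2.4 mm per rad. Friction 0.1 N m, stays where left. Starts tight (below 0.15). Loosen beyond 3.6 to free the keeper; tight is below 0.25. Needs several grasps.
- nut_grip (a point): Point on the wing nut's axis where to pinch it, 8 mm below the top of its wing, 93 mm above the bench when tight. The wing is an upright flat bar 60 mm long along this frame's x, 13 mm thick along its y, 30 mm tall; below it is a round collar 32 mm across.
- keeper (a joint): Swing of the keeper, rad, growing anticlockwise seen from above, with stops at 0 and 1.047. At 0 (closed) an arm lies over each post; at 1.047 (fully open) the arms lie midway between the posts. Friction 0.12 N m, stays where left. A tooth under one arm catches behind a block on the plate, so it can neither open nor close while the nut is below about 3.3 rad.
- peg_grip (a point): Grip point on the keeper's upright round peg (16 mm across, 36 mm tall), 128 mm from the stud axis on the arm that lies over post_0 when closed; 10 mm below the peg's top, 26 mm above the arm. Arms: 20 mm wide, 10 mm thick, underside 49 mm above the bench when the nut is tight, reaching 138 mm out; a seated driver's top is at 46 mm.
- grease_tub: Bystander: round tub with blue lid, 73 mm across, 57 mm tall; origin under its centre.
- patch_tin: Bystander: green flat tin, 71 x 108 x 28 mm; origin under its centre.
- pump_oiler: Bystander: small pump oil can, 57 x 65 x 129 mm; origin under its centre.
- spanner: Bystander: open-ended spanner lying flat, 34 x 186 x 6 mm; origin under its centre.

How it is judged (in metres and radians):
On the way, in this order (a step that is already met when the one before it is completed fails the run):
1. the wing nut is loosened clockwise beyond 3.6 rad (value of joint nut above 3.6 rad), for 0.2 s.
2. the keeper is swung fully open (beyond 0.9 rad) (value of joint keeper above 0.9 rad), for 0.2 s.
3. every driver present is fully home on a post while the keeper is open (((horizontal distance between driver_0 and post_0 below 0.004 m and z of driver_0 in the frame of post_0 between -0.004 and 0.004 m and angle between driver_0's own z axis and vertical below 0.07 rad) or (horizontal distance between driver_0 and post_1 below 0.004 m and z of driver_0 in the frame of post_1 between -0.004 and 0.004 m and angle between driver_0's own z axis and vertical below 0.07 rad) or (horizontal distance between driver_0 and post_2 below 0.004 m and z of driver_0 in the frame of post_2 between -0.004 and 0.004 m and angle between driver_0's own z axis and vertical below 0.07 rad)) and ((horizontal distance between driver_1 and post_0 below 0.004 m and z of driver_1 in the frame of post_0 between -0.004 and 0.004 m and angle between driver_1's own z axis and vertical below 0.07 rad) or (horizontal distance between driver_1 and post_1 below 0.004 m and z of driver_1 in the frame of post_1 between -0.004 and 0.004 m and angle between driver_1's own z axis and vertical below 0.07 rad) or (horizontal distance between driver_1 and post_2 below 0.004 m and z of driver_1 in the frame of post_2 between -0.004 and 0.004 m and angle between driver_1's own z axis and vertical below 0.07 rad)) and ((horizontal distance between driver_2 and post_0 below 0.004 m and z of driver_2 in the frame of post_0 between -0.004 and 0.004 m and angle between driver_2's own z axis and vertical below 0.07 rad) or (horizontal distance between driver_2 and post_1 below 0.004 m and z of driver_2 in the frame of post_1 between -0.004 and 0.004 m and angle between driver_2's own z axis and vertical below 0.07 rad) or (horizontal distance between driver_2 and post_2 below 0.004 m and z of driver_2 in the frame of post_2 between -0.004 and 0.004 m and angle between driver_2's own z axis and vertical below 0.07 rad)) and value of joint keeper above 0.85 rad), for 0.2 s.
4. the keeper is swung fully back over the posts (below 0.12 rad) (((horizontal distance between driver_0 and post_0 below 0.004 m and z of driver_0 in the frame of post_0 between -0.004 and 0.004 m and angle between driver_0's own z axis and vertical below 0.07 rad) or (horizontal distance between driver_0 and post_1 below 0.004 m and z of driver_0 in the frame of post_1 between -0.004 and 0.004 m and angle between driver_0's own z axis and vertical below 0.07 rad) or (horizontal distance between driver_0 and post_2 below 0.004 m and z of driver_0 in the frame of post_2 between -0.004 and 0.004 m and angle between driver_0's own z axis and vertical below 0.07 rad)) and ((horizontal distance between driver_1 and post_0 below 0.004 m and z of driver_1 in the frame of post_0 between -0.004 and 0.004 m and angle between driver_1's own z axis and vertical below 0.07 rad) or (horizontal distance between driver_1 and post_1 below 0.004 m and z of driver_1 in the frame of post_1 between -0.004 and 0.004 m and angle between driver_1's own z axis and vertical below 0.07 rad) or (horizontal distance between driver_1 and post_2 below 0.004 m and z of driver_1 in the frame of post_2 between -0.004 and 0.004 m and angle between driver_1's own z axis and vertical below 0.07 rad)) and ((horizontal distance between driver_2 and post_0 below 0.004 m and z of driver_2 in the frame of post_0 between -0.004 and 0.004 m and angle between driver_2's own z axis and vertical below 0.07 rad) or (horizontal distance between driver_2 and post_1 below 0.004 m and z of driver_2 in the frame of post_1 between -0.004 and 0.004 m and angle between driver_2's own z axis and vertical below 0.07 rad) or (horizontal distance between driver_2 and post_2 below 0.004 m and z of driver_2 in the frame of post_2 between -0.004 and 0.004 m and angle between driver_2's own z axis and vertical below 0.07 rad)) and value of joint keeper below 0.12 rad), for 0.2 s.
At the end, for the whole second after the job is handed in: Every driver present stands flange down on the plate on a post (axis within 4 mm, height within 4 mm, upright within 4 degrees) and at rest, the keeper is closed (below 0.12 rad) and the wing nut is tight (below 0.25 rad) (all of step 4 and value of joint nut below 0.25 rad and linear speed of each of driver_0, driver_1, driver_2 below 0.02 m/s); the robot touches nothing.
It fails at once if the grease_tub is shifted by more than 40 mm (distance of grease_tub from where it was at the start of the episode above 0.04 m).
It fails at once if the patch_tin is shifted by more than 40 mm (distance of patch_tin from where it was at the start of the episode above 0.04 m).
It fails at once if the pump_oiler is shifted by more than 40 mm (distance of pump_oiler from where it was at the start of the episode above 0.04 m).
It fails at once if the spanner is shifted by more than 40 mm (distance of spanner from where it was at the start of the episode above 0.04 m).
Of driver_0, driver_1, driver_2 only 2 to 3 are there at a start; the rules pass over those that are not, and their reading is None.
At some moment in a run one of driver_0, driver_1, driver_2 may be knocked a few centimetres aside while the robot is not near it.
Once in a run the grip may slacken for a moment while it holds something.
It also fails if it takes over 210 s, if anything falls off the work surface, if the arm or the gripper's body presses on something with over 40 N, if the wrist force passes 120 N, or if a joint passes its speed limit or range.

## Working session

There is one attempt and no reset: what is moved stays moved. The work goes in short steps, Python scripts to look and compute and a tool call to move; the robot and the scene stay as the last step left them, time stands still between calls to the robot, and variables do not carry over. Pictures are saved under pics/ and viewed, at most 14 in all, crops included, and the job is handed in when it is done.

```bash
ls; mkdir -p pics
```

Run:
```python
from cell import arm, optics
import cv2
for n in ("scene","top"):
    im=optics.capture(n); cv2.imwrite(f"pics/{n}0.png",im[:,:,::-1])
    print(n,optics.camera_model(n))
print(optics.camera_model("wrist")); print(arm.state())
```

```text
cell.py
pics
scene {'fx': 495.54387917762483, 'fy': 495.54387917762483, 'cx': 279.8941716686851, 'cy': 212.99540404964577, 'rvec': array([ 1.08526265, -2.17136473,  1.19408235]), 'tvec': array([ 368.26918887,  352.87967519, 1302.05835765])}
top {'fx': 512.7736935834491, 'fy': 512.7736935834491, 'cx': 277.1399759866166, 'cy': 209.1482343019147, 'rvec': array([ 2.16408098, -2.10207194,  0.19755709]), 'tvec': array([ -39.64192959,  586.36455373, 1658.21233421])}
{'fx': 305.8820515372888, 'fy': 305.8820515372888, 'cx': 276.0060636082898, 'cy': 208.60929954376925, 'hand_eye': array([[ 3.32186201e-04, -9.56737849e-01, -2.90951161e-01,
         7.47645210e+01],
       [ 9.99999898e-01,  4.07076578e-04, -1.96869478e-04,
        -1.59398758e+00],
       [ 3.06791884e-04, -2.90951066e-01,  9.56737886e-01,
         2.05336946e+01],
       [ 0.00000000e+00,  0.00000000e+00,  0.00000000e+00,
         1.00000000e+00]])}
{'clock': 0.1, 'qpos': array([-1.28886080e+00,  2.64650867e-01,  1.60519693e+00, -1.95765180e-06,
        1.27371921e+00, -3.69075293e-02]), 'qd': array([-0.00074361, -0.0011726 , -0.00323657,  0.00185145, -0.00041378,
       -0.00130168]), 'tau': array([ 8.87744391e-04, -5.03618789e+01, -3.58069754e+01,  7.31283054e-02,
        2.32891022e-02, -6.51552318e-05]), 'tool_pos': array([ 211.50004816, -640.69121912,  403.55222842]), 'orientation': array([-3.09982035e+00, -4.98408565e-01,  3.81683528e-04]), 'force': array([ 0.02017056, -0.10057314, -0.27781323]), 'torque': array([-0.00242011,  0.00075562,  0.01886999]), 'gripper_force': 0.0, 'gripper_width': 1.0010244536175978}
```

View pics/scene0.png

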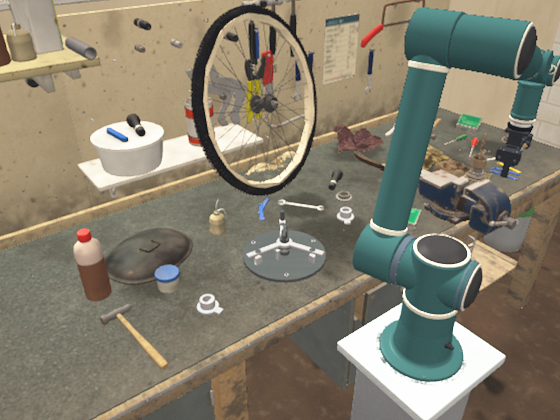

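View pics/top0.png

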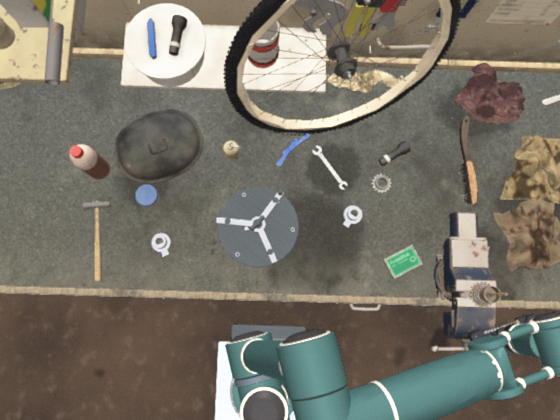

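The scene shows the carrier at scene (284,253) and top (257,226), with the keeper closed. There are two drivers, at top (161,243) and (352,215). The rest are bystanders: tub (146,195), oiler (231,149), tin (403,261) and spanner (329,167). I'll measure these now.

Create h.py:
```python
import numpy as np, cv2
from scipy.spatial.transform import Rotation as R
from cell import arm, optics
def cam(n, st=None):
    m=optics.camera_model(n); K=np.array([[m['fx'],0,m['cx']],[0,m['fy'],m['cy']],[0,0,1]])
    if n=='wrist':
        st=st or arm.state(); T=np.eye(4); T[:3,:3]=R.from_rotvec(st['orientation']).as_matrix(); T[:3,3]=st['tool_pos']
        E=np.linalg.inv(T@m['hand_eye'])
    else:
        E=np.eye(4); E[:3,:3]=R.from_rotvec(m['rvec']).as_matrix(); E[:3,3]=m['tvec']
    return K,E
def snap(n,f):
    st=arm.state(); im=optics.capture(n); cv2.imwrite('pics/'+f+'.png',im[:,:,::-1])
    K,E=cam(n,st); np.savez('pics/'+f+'.npz',K=K,E=E,im=im); return K,E,im
def load(f): d=np.load('pics/'+f+'.npz'); return d['K'],d['E'],d['im']
def ray(K,E,px):
    d=E[:3,:3].T@np.linalg.inv(K)@[px[0],px[1],1.]; return -E[:3,:3].T@E[:3,3], d
def onz(K,E,px,z):
    c,d=ray(K,E,px); return c+d*(z-c[2])/d[2]
def proj(K,E,p): q=K@(E[:3,:3]@np.asarray(p,float)+E[:3,3]); return q[:2]/q[2]
def go(p,yaw,tip=True):
    """row to bring the grasp point (147 ahead) to p, tool down, tool x at yaw"""
    st=arm.state(); R0=R.from_rotvec(st['orientation']); Rt=R.from_euler('z',yaw)*R.from_matrix(np.diag([1.,-1,-1]))
    p=np.array(p,float)+[0,0,147]; r=(R0.inv()*Rt).as_rotvec(); d=R0.inv().apply(p-st['tool_pos'])
    print('row',np.round(r,3),np.round(d,1),'n',np.linalg.norm(d)/50,np.linalg.norm(r)/.15)
def pose():
    st=arm.state(); M=R.from_rotvec(st['orientation']); x=M.apply([1,0,0])
    print('t',round(st['clock'],2),'grasp',np.round(st['tool_pos']+M.apply([0,0,147]),1),'yaw',round(np.arctan2(x[1],x[0]),3),'w',round(st['gripper_width'],3),'gf',round(st['gripper_force'],1),'F',np.round(st['force'],1),'T',np.round(st['torque'],2),'q',np.round(st['qpos'],2))
```

Run:
```python
from h import *
K,E=cam('top')
for n,px,z in (('carr',(258,227),12),('d1',(161,241),34),('d2',(353,215),34),('oiler',(231,149),60),('tub',(146,195),57),('tin',(403,261),28),('sp',(329,167),5)):
    print(n,np.round(onz(K,E,px,z)))
im=cv2.imread('pics/top0.png')
cv2.imwrite('pics/top0c.png',cv2.resize(im[170:285,130:390],None,fx=3,fy=3,interpolation=2))
pose()
go([450,80,160],0)
```

```text
carr [531.  40.  12.]
d1 [471. 360.  34.]
d2 [ 578. -279.   34.]
oiler [788. 139.  60.]
tub [621. 416.  57.]
tin [ 429. -447.   28.]
sp [ 750. -199.    5.]
t 0.1 grasp [ 211.4 -640.4  256.6] yaw 0.319 w 1.001 gf 0.0 F [ 0.  -0.1 -0.3] T [-0.    0.    0.02] q [-1.29  0.26  1.61 -0.    1.27 -0.04]
row [-0.002  0.     0.319] [ 452.4 -609.4   97.8] n 15.30490631351421 2.125664624244378
```

View pics/top0c.png

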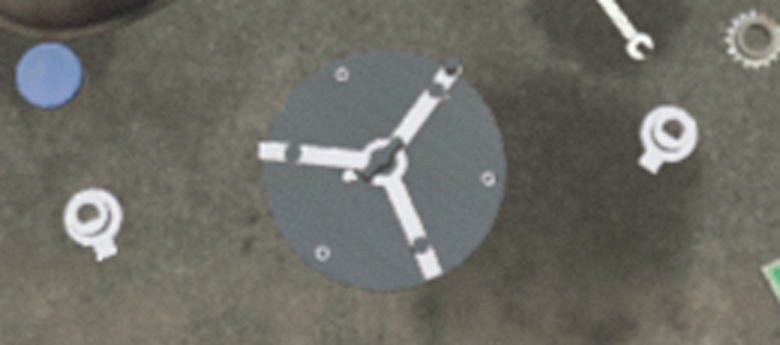

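The crop shows the peg on the upper-right arm, with its top near crop (452,68), so post_0 is at about −38°. The wing is the dark bar at (380,160). The driver tabs point to crop (107,252) and (652,163). Next I'll put the wrist camera over the stud.

Run:
```python
from h import *
go([531,40,230],0)
```

```text
row [-0.002  0.     0.319] [ 516.8 -546.2   27.7] n 15.048266024388024 2.125664624244378
```

Request:
send_path(
  deltas=[
    [[0, 0, 0.32, 150, -160, 5, 1], [0, 0, 0.32, 517, -546, 28, 1], [0, 0, 0.32, 517, -546, 28, 1], [0, 0, 0.32, 517, -546, 28, 1], [0, 0, 0.32, 517, -546, 28, 1], [0, 0, 0.32, 517, -546, 28, 1], [0, 0, 0.32, 517, -546, 28, 1], [0, 0, 0.32, 517, -546, 28, 1], [0, 0, 0.32, 517, -546, 28, 1], [0, 0, 0.32, 517, -546, 28, 1], [0, 0, 0.32, 517, -546, 28, 1], [0, 0, 0.32, 517, -546, 28, 1], [0, 0, 0.32, 517, -546, 28, 1], [0, 0, 0.32, 517, -546, 28, 1], [0, 0, 0.32, 517, -546, 28, 1], [0, 0, 0.32, 517, -546, 28, 1], [0, 0, 0.32, 517, -546, 28, 1], [0, 0, 0.32, 517, -546, 28, 1], [0, 0, 0.32, 517, -546, 28, 1], [0, 0, 0.32, 517, -546, 28, 1]],
  ],
)

```text
clock: 2.1
tool_pos: [531.0, 38.1, 376.8]
orientation: [3.141, -0.006, 0.0]
force: [-0.1, 0.0, 0.4]
gripper_width: 1.001
gripper_force: 0.0
```

```bash
python3 -c "
from h import *
pose(); snap('wrist','w1'); snap('scene','s1')"
```

```text
t 2.1 grasp [531.   38.1 229.8] yaw -0.004 w 1.001 gf 0.0 F [-0.1  0.   0.4] T [-0.01  0.    0.05] q [ 0.02  0.01  1.94 -0.    1.19  1.6 ]
```

View pics/w1.png

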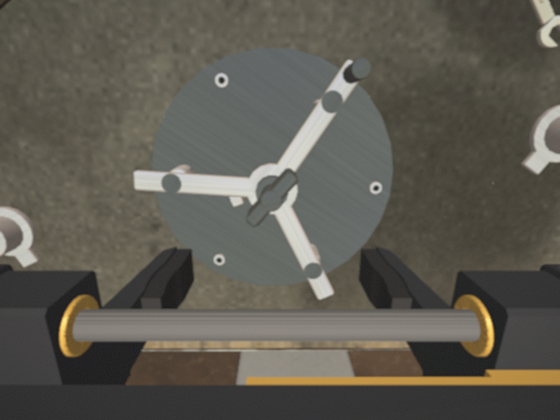

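The wrist view shows the plate as a circle about (272,167). The wing runs from (253,220) to (292,175), the peg top is at (360,69), and a driver is partly visible at (550,140). Next I'll measure the plate centre, wing axis and peg.

Run:
```python
from h import *
K,E,im=load('w1')
a=im.astype(int); m=((a[:,:,2]-a[:,:,0])>3).astype(np.uint8); m[245:]=0
m=cv2.morphologyEx(m,cv2.MORPH_OPEN,np.ones((3,3))); m=cv2.morphologyEx(m,cv2.MORPH_CLOSE,np.ones((25,25)))
c=max(cv2.findContours(m,0,1)[0],key=cv2.contourArea)[:,0]
P=np.array([onz(K,E,p,12) for p in c if p[1]<240 and not(p[0]<180 and 160<p[1]<205)])[:,:2]
for _ in range(6):
    A=np.c_[2*P,np.ones(len(P))]; s=np.linalg.lstsq(A,(P**2).sum(1),rcond=None)[0]
    r=np.sqrt(s[2]+s[0]**2+s[1]**2); e=np.abs(np.hypot(*(P-s[:2]).T)-r); P=P[e<max(2*np.median(e),1)]
print('centre',s[:2],'r',r,len(P))
# wing
g=im.max(2); roi=np.zeros_like(g); cv2.circle(roi,(272,197),34,1,-1); w=((g<105)&(roi>0)).astype(np.uint8)
sat=a.max(2)-a.min(2)
for n,px,z in (('wing a',(292,175),101),('wing b',(253,220),101),('wing c',(272,197),101),('peg',(360,69),95),('d',(550,140),34)):
    print(n,onz(K,E,px,z)[:2])
vis=cv2.resize(im[130:260,200:350],None,fx=4,fy=4,interpolation=2); cv2.imwrite('pics/wc.png',vis[:,:,::-1])
print(a[197,272],a[240,240],a[185,210],a[100,300])
```

```text
centre [667.14029502  44.34935296] r 42.3141569609177 122
wing a [557.2138996  25.9199129]
wing b [517.16456018  59.84562634]
wing c [538.07970557  42.93543246]
peg [639.9636647  -26.68750924]
d [ 580.2513394  -243.06683537]
[101 106 105] [103 108 103] [213 213 206] [100 106 103]
```

View pics/wc.png

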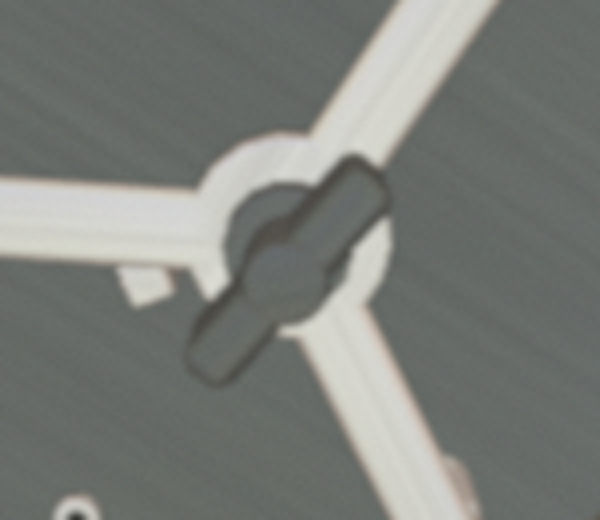

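Run:
```python
from h import *
def fit(P):
    s=np.linalg.lstsq(np.c_[2*P,np.ones(len(P))],(P**2).sum(1),rcond=None)[0]; return s[:2],np.sqrt(s[2]+s[0]**2+s[1]**2)
for f,c0 in (('w1',(538,42)),):
    K,E,im=load(f); g=cv2.GaussianBlur(im,(5,5),0).astype(float)
    d=g[:,:,2]-g[:,:,0]
    P=[]
    for t in np.radians(np.arange(0,360,3)):
        rr=np.arange(120,156,.5); v=[]
        for r in rr:
            u=proj(K,E,[c0[0]+r*np.cos(t),c0[1]+r*np.sin(t),12]); 
            v.append(d[int(u[1]),int(u[0])] if 0<=u[0]<560 and 0<=u[1]<245 else np.nan)
        v=np.array(v)
        if np.isnan(v).any(): continue
        k=[v[:i].mean()-v[i:].mean() for i in range(8,len(v)-8)]; i=int(np.argmax(k))
        if k[i]>3: P.append([c0[0]+rr[i+8]*np.cos(t),c0[1]+rr[i+8]*np.sin(t)])
    P=np.array(P)
    for _ in range(5):
        c,r=fit(P); e=np.abs(np.hypot(*(P-c).T)-r); P=P[e<max(2.5*np.median(e),1)]
    print(f,c,r,len(P))
go([538,42,150],2.439)
```

```text
w1 [534.28289582  43.44081421] 136.70301019468076 73
row [ 0.    -0.    -2.442] [ 6.8 -3.6 79.9] n 1.6055844416171505 16.280699477711707
```

Request:
send_path(
  deltas=[
    [[0, 0, -2.44, 5, -4, 40, 1], [0, 0, -2.44, 5, -4, 40, 1], [0, 0, -2.44, 5, -4, 40, 1], [0, 0, -2.44, 5, -4, 40, 1], [0, 0, -2.44, 5, -4, 40, 1], [0, 0, -2.44, 5, -4, 40, 1], [0, 0, -2.44, 5, -4, 40, 1], [0, 0, -2.44, 5, -4, 40, 1], [0, 0, -2.44, 5, -4, 40, 1], [0, 0, -2.44, 5, -4, 40, 1], [0, 0, -2.44, 5, -4, 40, 1], [0, 0, -2.44, 5, -4, 40, 1], [0, 0, -2.44, 5, -4, 40, 1], [0, 0, -2.44, 5, -4, 40, 1], [0, 0, -2.44, 5, -4, 40, 1], [0, 0, -2.44, 5, -4, 40, 1], [0, 0, -2.44, 5, -4, 40, 1], [0, 0, -2.44, 5, -4, 40, 1]],
  ],
)

```text
clock: 4.0
tool_pos: [536.3, 43.0, 336.9]
orientation: [1.083, 2.949, 0.0]
force: [-0.6, -0.1, -0.1]
gripper_width: 0.999
gripper_force: 0.0
```

```bash
python3 -c "
from h import *
pose(); K,E,im=snap('wrist','w2'); u=proj(K,E,[536,43,101]).astype(int);print(u)
x0,y0=u[0]-100,max(u[1]-75,0); print(x0,y0)
cv2.imwrite('pics/w2c.png',cv2.resize(im[y0:y0+150,x0:x0+200],None,fx=4,fy=4,interpolation=2)[:,:,::-1])"
```

```text
t 4.0 grasp [536.4  43.  189.9] yaw 2.438 w 0.999 gf 0.0 F [-0.6 -0.1 -0.1] T [ 0.02 -0.16 -0.02] q [ 0.03  0.06  1.97 -0.    1.11 -0.83]
[275 222]
175 147
```

View pics/w2c.png

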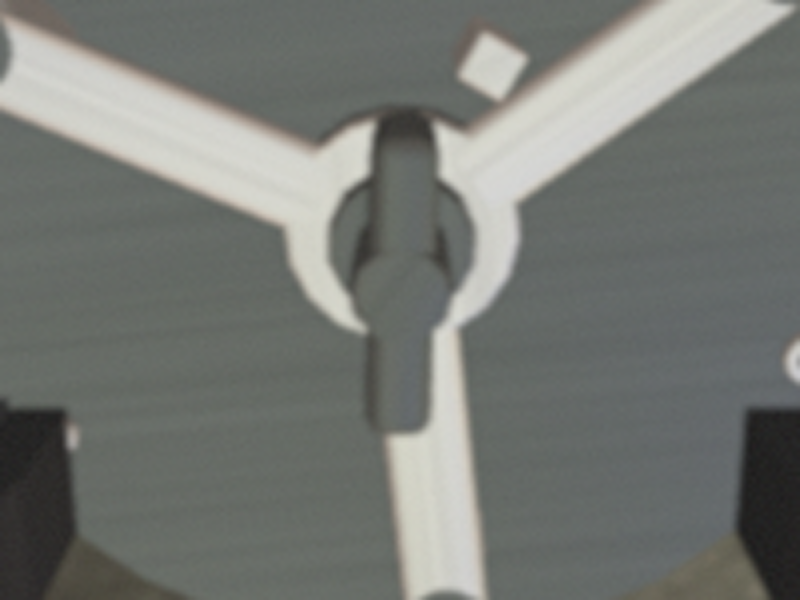

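The wing is aligned with the tool and centred at crop (402,290), against the predicted (400,300). I'll descend and grip it.

Request:
send_path(
  deltas=[
    [[0, 0, 0, 0, 0, 35, 1], [0, 0, 0, 0, 0, 70, 1], [0, 0, 0, 0, 0, 90, 1], [0, 0, 0, 0, 0, 97, 1], [0, 0, 0, 0, 0, 97, 1], [0, 0, 0, 0, 0, 97, 0], [0, 0, 0, 0, 0, 97, 0], [0, 0, 0, 0, 0, 97, 0], [0, 0, 0, 0, 0, 97, 0], [0, 0, 0, 0, 0, 97, 0], [0, 0, 0, 0, 0, 97, 0], [0, 0, 0, 0, 0, 97, 0], [0, 0, 0, 0, 0, 97, 0]],
  ],
)

```text
clock: 5.35
tool_pos: [536.3, 43.5, 239.6]
orientation: [-1.081, -2.949, 0.0]
force: [0.1, -0.4, 0.2]
gripper_width: 0.298
gripper_force: 0.0
```

```bash
python3 -c "
from h import *
pose()"
```

```text
t 5.35 grasp [536.3  43.5  92.6] yaw 2.439 w 0.298 gf 0.0 F [ 0.1 -0.4  0.2] T [ 0.03 -0.13  0.02] q [ 0.03  0.17  2.05 -0.    0.92 -0.83]
```

Request:
send_path(
  deltas=[
    [[0, 0, 0, 0, 0, 0, 0], [0, 0, 0, 0, 0, 0, 0], [0, 0, 0, 0, 0, 0, 0], [0, 0, 0, 0, 0, 0, 0]],
  ],
)

```text
clock: 5.75
tool_pos: [535.9, 42.8, 239.5]
orientation: [-1.08, -2.949, 0.003]
force: [-2.7, -4.3, 2.0]
gripper_width: 0.147
gripper_force: 29.9
```

```bash
python3 -c "
from h import *
pose()"
```

```text
t 5.75 grasp [535.6  42.6  92.5] yaw 2.439 w 0.147 gf 29.9 F [-2.7 -4.3  2. ] T [-0.71  0.29  0.07] q [ 0.03  0.17  2.05 -0.    0.93 -0.83]
```

Request:
send_path(
  deltas=[
    [[0, 0, 0.14, 0, 0, -0.3, 0], [0, 0, 0.28, 0, 0, -0.7, 0], [0, 0, 0.42, 0, 0, -1, 0], [0, 0, 0.56, 0, 0, -1.3, 0], [0, 0, 0.7, 0, 0, -1.7, 0], [0, 0, 0.84, 0, 0, -2, 0], [0, 0, 0.98, 0, 0, -2.4, 0], [0, 0, 1.12, 0, 0, -2.7, 0], [0, 0, 1.26, 0, 0, -3, 0], [0, 0, 1.4, 0, 0, -3.4, 0], [0, 0, 1.54, 0, 0, -3.7, 0], [0, 0, 1.62, 0, 0, -3.9, 0], [0, 0, 1.62, 0, 0, -3.9, 0]],
  ],
)

```text
clock: 7.05
tool_pos: [535.9, 42.8, 243.5]
orientation: [2.882, 1.248, -0.004]
force: [-3.4, -5.2, 2.5]
gripper_width: 0.148
gripper_force: 29.9
```

```bash
python3 -c "
from h import *
pose()"
```

```text
t 7.05 grasp [535.6  42.6  96.5] yaw 0.817 w 0.148 gf 29.9 F [-3.4 -5.2  2.5] T [-0.72  0.4  -0.06] q [ 0.03  0.16  2.05 -0.    0.93  0.79]
```

Request:
send_path(
  deltas=[
    [[0, 0, 0.14, 0, 0, -0.3, 0], [0, 0, 0.28, 0, 0, -0.7, 0], [0, 0, 0.42, 0, 0, -1, 0], [0, 0, 0.56, 0, 0, -1.3, 0], [0, 0, 0.7, 0, 0, -1.7, 0], [0, 0, 0.84, 0, 0, -2, 0], [0, 0, 0.98, 0, 0, -2.4, 0], [0, 0, 1.12, 0, 0, -2.7, 0], [0, 0, 1.26, 0, 0, -3, 0], [0, 0, 1.4, 0, 0, -3.4, 0], [0, 0, 1.54, 0, 0, -3.7, 0], [0, 0, 1.64, 0, 0, -3.9, 0], [0, 0, 1.64, 0, 0, -3.9, 0]],
  ],
)

```text
clock: 8.35
tool_pos: [535.8, 42.8, 247.4]
orientation: [2.877, -1.256, -0.002]
force: [-3.5, -5.6, 1.9]
gripper_width: 0.146
gripper_force: 30.0
```

```bash
python3 -c "
from h import *
pose()"
```

```text
t 8.35 grasp [535.5  42.6 100.4] yaw -0.823 w 0.146 gf 30.0 F [-3.5 -5.6  1.9] T [-0.54  0.37 -0.1 ] q [ 0.03  0.16  2.04 -0.    0.94  2.43]
```

Request:
send_path(
  deltas=[
    [[0, 0, 0, 0, 0, 0, 1], [0, 0, 0, 0, 0, 0, 1], [0, 0, 0, 0, 0, 0, 1], [0, 0, 0, 0, 0, 0, 1], [0, 0, 0, 0, 0, 0, 1], [0, 0, 0, 0, 0, 0, 1], [0, 0, -1.57, 0, 0, 0, 1], [0, 0, -1.57, 0, 0, 0, 1], [0, 0, -1.57, 0, 0, 0, 1], [0, 0, -1.57, 0, 0, 0, 1], [0, 0, -1.57, 0, 0, 0, 1], [0, 0, -1.57, 0, 0, 0, 1], [0, 0, -1.57, 0, 0, 0, 1], [0, 0, -1.57, 0, 0, 0, 1], [0, 0, -1.57, 0, 0, 0, 1], [0, 0, -1.57, 0, 0, 0, 1], [0, 0, -1.57, 0, 0, 0, 1]],
  ],
)

```text
clock: 10.05
tool_pos: [536.4, 43.6, 247.5]
orientation: [-2.921, -1.156, -0.0]
force: [0.3, -1.0, -0.1]
gripper_width: 1.004
gripper_force: 0.0
```

Request:
send_path(
  deltas=[
    [[0, 0, -1.57, 0, 0, 0, 1], [0, 0, -1.57, 0, 0, 0, 1], [0, 0, -1.57, 0, 0, 0, 1], [0, 0, -1.57, 0, 0, 0, 1], [0, 0, -1.57, 0, 0, 0, 1], [0, 0, -1.57, 0, 0, 0, 1], [0, 0, -1.57, 0, 0, 0, 1], [0, 0, -1.57, 0, 0, 0, 1], [0, 0, -1.57, 0, 0, 0, 1], [0, 0, -1.57, 0, 0, 0, 1], [0, 0, -1.57, 0, 0, 0, 1], [0, 0, -1.57, 0, 0, 0, 0], [0, 0, -1.57, 0, 0, 0, 0], [0, 0, -1.57, 0, 0, 0, 0]],
  ],
)

```text
clock: 11.45
tool_pos: [536.4, 43.6, 247.5]
orientation: [1.258, 2.879, 0.0]
force: [-0.6, -0.6, 0.0]
gripper_width: 0.755
gripper_force: 0.0
```

```bash
python3 -c "
from h import *
pose()"
```

```text
t 11.45 grasp [536.4  43.6 100.5] yaw 2.318 w 0.755 gf 0.0 F [-0.6 -0.6  0. ] T [-0.02 -0.13 -0.02] q [ 0.03  0.16  2.04  0.    0.94 -0.71]
```

Request:
send_path(
  deltas=[
    [[0, 0, 0, 0, 0, 0, 0], [0, 0, 0, 0, 0, 0, 0], [0, 0, 0, 0, 0, 0, 0], [0, 0, 0, 0, 0, 0, 0], [0, 0, 0, 0, 0, 0, 0], [0, 0, 0, 0, 0, 0, 0], [0, 0, 0, 0, 0, 0, 0], [0, 0, 0, 0, 0, 0, 0]],
  ],
)

```text
clock: 12.25
tool_pos: [535.8, 42.9, 247.4]
orientation: [-1.255, -2.878, 0.004]
force: [-3.3, -4.0, 3.4]
gripper_width: 0.146
gripper_force: 30.0
```

```bash
python3 -c "
from h import *
pose()"
```

```text
t 12.25 grasp [535.5  42.7 100.4] yaw 2.319 w 0.146 gf 30.0 F [-3.3 -4.   3.4] T [-0.63  0.37 -0.  ] q [ 0.03  0.16  2.04 -0.    0.94 -0.71]
```

Request:
send_path(
  deltas=[
    [[0, 0, 0.14, 0, 0, -0.3, 0], [0, 0, 0.28, 0, 0, -0.7, 0], [0, 0, 0.42, 0, 0, -1, 0], [0, 0, 0.56, 0, 0, -1.3, 0], [0, 0, 0.7, 0, 0, -1.7, 0], [0, 0, 0.75, 0, 0, -1.8, 0], [0, 0, 0.75, 0, 0, -1.8, 0], [0, 0, 0.75, 0, 0, -1.8, 0], [0, 0, 0.75, 0, 0, -1.8, 0]],
  ],
)

```text
clock: 13.15
tool_pos: [535.9, 43.0, 249.2]
orientation: [-2.222, -2.22, 0.003]
force: [-3.3, -4.8, 2.9]
gripper_width: 0.141
gripper_force: 30.0
```

```bash
python3 -c "
from h import *
pose()"
```

```text
t 13.15 grasp [535.6  42.8 102.2] yaw 1.57 w 0.141 gf 30.0 F [-3.3 -4.8  2.9] T [-0.67  0.47 -0.08] q [ 0.03  0.16  2.04 -0.    0.94  0.04]
```

Request:
send_path(
  deltas=[
    [[0, 0, 0.75, 0, 0, -1.8, 1], [0, 0, 0.75, 0, 0, -1.8, 1], [0, 0, 0.75, 0, 0, -1.8, 1], [0, 0, 0.75, 0, 0, -1.8, 1], [0, 0, 0.75, 0, 0, -1.8, 1], [0, 0, 0.75, 0, 0, -1.8, 1]],
  ],
)

```text
clock: 13.75
tool_pos: [536.6, 43.7, 251.2]
orientation: [-2.881, -1.251, -0.002]
force: [-0.1, 0.5, 0.3]
gripper_width: 0.663
gripper_force: 0.0
```

```bash
python3 -c "
from h import *
pose(); snap('scene','s2')
K,E,im=load('s2'); print(proj(K,E,[640,-27,95]),proj(K,E,[536,43,101]))
K,E,im=load('w2'); u=proj(K,E,[640,-27,95]); print(u)
go([639,-27,140],2.53)
"
```

```text
t 13.75 grasp [536.7  43.8 104.2] yaw 0.819 w 0.663 gf 0.0 F [-0.1  0.5  0.3] T [-0.06 -0.    0.02] q [0.03 0.16 2.04 0.   0.95 0.79]
[281.65407486 210.21249769] [283.74405252 229.32359488]
[290.87190259 353.48794504]
row [ 1.000e-03 -0.000e+00 -1.707e+00] [ 17.9 123.2 -35.8] n 2.591198500719891 11.381673672318978
```

Request:
send_path(
  deltas=[
    [[0, 0, 0, 0, 0, -30, 1], [0, 0, 0, 0, 0, -60, 1], [0, 0, 1.41, 0, 0, -90, 1], [0, 0, 1.41, 0, 0, -90, 1], [0, 0, 1.41, 0, 0, -90, 1], [0, 0, 1.41, 0, 0, -90, 1], [0, 0, 1.41, 0, 0, -90, 1], [0, 0, 1.41, 0, 0, -90, 1], [0, 0, 1.41, 0, 0, -90, 1], [0, 0, 1.41, 0, 0, -90, 1], [0, 0, 1.41, 0, 0, -90, 1], [0, 0, 1.41, 0, 0, -90, 1], [0, 0, 1.41, 0, 0, -90, 1], [0, 0, 1.41, 0, 0, -90, 1]],
  ],
)

```text
clock: 15.2
tool_pos: [536.4, 43.6, 341.1]
orientation: [-3.007, 0.909, -0.0]
force: [0.2, -0.9, 0.3]
gripper_width: 1.0
gripper_force: 0.0
```

```bash
python3 -c "
from h import *
pose(); K,E,im=snap('wrist','w3'); print(proj(K,E,[640,-27,105]),proj(K,E,[536,43,111])); cv2.imwrite('pics/w3c.png',cv2.resize(im[0:270,130:490],None,fx=2.2,fy=2.2,interpolation=2)[:,:,::-1])
"
```

```text
t 15.2 grasp [536.4  43.6 194.1] yaw -0.587 w 1.0 gf 0.0 F [ 0.2 -0.9  0.3] T [ 0.09  0.02 -0.05] q [0.03 0.06 1.97 0.   1.12 2.19]
[279.37863021  28.9928026 ] [277.98156429 221.63397048]
```

View pics/w3c.png

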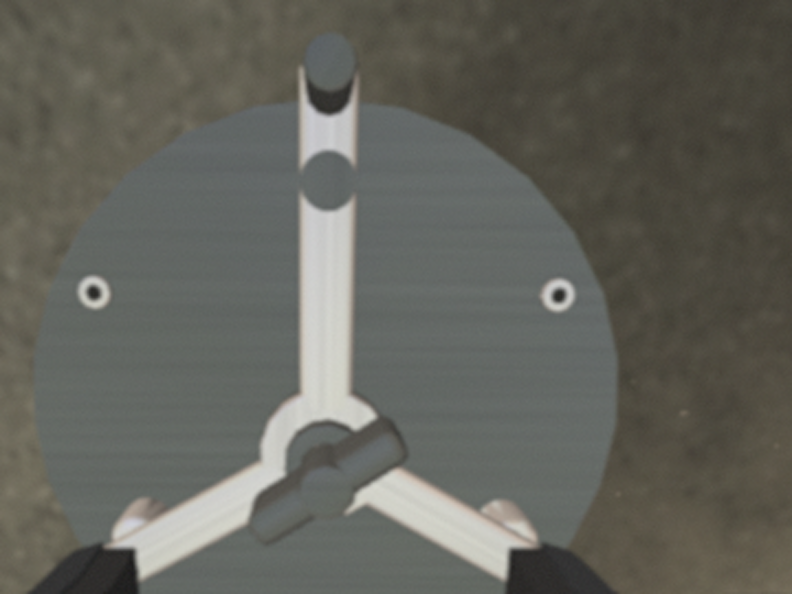

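Peg top is at crop (331,62), i.e. image (280.5,28), within about 1 px of the prediction. The nut is up and the arm lies along the tool's x axis. I'll grip the peg.

```bash
python3 -c "
from h import *
go([641,-28,95],-0.59)"
```

```text
row [-0.     0.     0.002] [126.7   1.5  99.1] n 3.21769393400381 0.012314882599276706
```

Request:
send_path(
  deltas=[
    [[0, 0, 0, 45, 0, 0, 1], [0, 0, 0, 90, 0.5, 0, 1], [0, 0, 0, 126, 1.5, 20, 1], [0, 0, 0, 126.5, 1.5, 60, 1], [0, 0, 0, 126.5, 1.5, 90, 1], [0, 0, 0, 126.5, 1.5, 99, 1], [0, 0, 0, 126.5, 1.5, 99, 0], [0, 0, 0, 126.5, 1.5, 99, 0], [0, 0, 0, 126.5, 1.5, 99, 0], [0, 0, 0, 126.5, 1.5, 99, 0], [0, 0, 0, 126.5, 1.5, 99, 0], [0, 0, 0, 126.5, 1.5, 99, 0], [0, 0, 0, 126.5, 1.5, 99, 0], [0, 0, 0, 126.5, 1.5, 99, 0], [0, 0, 0, 126.5, 1.5, 99, 0], [0, 0, 0, 126.5, 1.5, 99, 0], [0, 0, 0, 126.5, 1.5, 99, 0], [0, 0, 0, 126.5, 1.5, 99, 0]],
  ],
)

```text
clock: 17.05
tool_pos: [640.5, -28.3, 242.0]
orientation: [3.005, -0.915, -0.0]
force: [-1.0, -0.1, 0.4]
gripper_width: 0.17
gripper_force: 30.0
```

```bash
python3 -c "
from h import *
pose()
st=arm.state();R0=R.from_rotvec(st['orientation'])
g=st['tool_pos']+R0.apply([0,0,147]); c=np.array([535.8,43,g[2]]); v=g-c; print(np.hypot(*v[:2]),np.arctan2(v[1],v[0]))
for t in np.arange(.08,1.05,.08).tolist()+[1.047]:
    Rz=R.from_euler('z',t); print('0 0 %.2f %.1f %.1f 0 0;'%(-t,*R0.inv().apply(Rz.apply(v)-v)[:2]),end='')
"
```

```text
t 17.05 grasp [640.5 -28.3  95. ] yaw -0.591 w 0.17 gf 30.0 F [-1.  -0.1  0.4] T [ 0.03  0.06 -0.03] q [-0.08  0.34  1.82 -0.    0.98  2.08]
126.62466989564919 -0.5978689864051702
0 0 -0.08 -0.3 -10.1 0 0;0 0 -0.16 -1.5 -20.2 0 0;0 0 -0.24 -3.4 -30.1 0 0;0 0 -0.32 -6.2 -39.9 0 0;0 0 -0.40 -9.7 -49.4 0 0;0 0 -0.48 -13.9 -58.6 0 0;0 0 -0.56 -18.9 -67.4 0 0;0 0 -0.64 -24.6 -75.8 0 0;0 0 -0.72 -30.9 -83.7 0 0;0 0 -0.80 -37.8 -91.1 0 0;0 0 -0.88 -45.3 -97.9 0 0;0 0 -0.96 -53.3 -104.1 0 0;0 0 -1.04 -61.8 -109.6 0 0;0 0 -1.05 -62.6 -110.1 0 0;
```

Request:
send_path(
  deltas=[
    [[0, 0, -0.08, -0.3, -10, 0, 0], [0, 0, -0.16, -1.5, -20, 0, 0], [0, 0, -0.24, -3.4, -30, 0, 0], [0, 0, -0.32, -6, -40, 0, 0], [0, 0, -0.4, -9.7, -49.4, 0, 0], [0, 0, -0.48, -14, -58.6, 0, 0], [0, 0, -0.56, -19, -67.4, 0, 0], [0, 0, -0.64, -24.6, -75.8, 0, 0], [0, 0, -0.72, -31, -83.7, 0, 0], [0, 0, -0.8, -37.8, -91, 0, 0], [0, 0, -0.88, -45.3, -98, 0, 0], [0, 0, -0.96, -53.3, -104, 0, 0], [0, 0, -1.02, -59.6, -108.3, 0, 0], [0, 0, -1.02, -59.6, -108.3, 0, 0], [0, 0, -1.02, -59.6, -108.3, 0, 0]],
  ],
)

```text
clock: 18.55
tool_pos: [651.0, 94.9, 242.0]
orientation: [-3.07, -0.667, 0.002]
force: [-3.5, -0.2, 1.6]
gripper_width: 0.167
gripper_force: 30.0
```

```bash
python3 -c "
from h import *
pose(); st=arm.state(); v=st['tool_pos']-[535.8,43,0]; print(np.hypot(*v[:2]),np.arctan2(v[1],v[0]))"
```

```text
t 18.55 grasp [650.8  94.9  95. ] yaw 0.428 w 0.167 gf 30.0 F [-3.5 -0.2  1.6] T [-0.04  0.44 -0.03] q [0.11 0.37 1.78 0.   0.99 1.25]
126.39269654584437 0.4234683331624745
```

Request:
send_path(
  deltas=[
    [[0, 0, 0, 0, 0, 0, 1], [0, 0, 0, 0, 0, 0, 1], [0, 0, 0, 0, 0, 0, 1], [0, 0, 0, 0, 0, 0, 1], [0, 0, 0, 0, 0, -40, 1], [0, 0, 0, 0, 0, -80, 1], [0, 0, 0.43, -60, 20, -120, 1], [0, 0, 0.43, -120, 50, -130, 1], [0, 0, 0.43, -120, 50, -130, 1], [0, 0, 0.43, -120, 50, -130, 1]],
  ],
)

```text
clock: 19.55
tool_pos: [561.3, -3.1, 374.3]
orientation: [3.14, -0.01, 0.004]
force: [0.2, 0.3, 0.1]
gripper_width: 1.0
gripper_force: 0.0
```

```bash
python3 -c "
from h import *
pose(); K,E,im=snap('wrist','w4'); snap('top','t4'); cv2.imwrite('pics/w4c.png',cv2.resize(im[0:290,80:480],None,fx=2,fy=2,interpolation=2)[:,:,::-1])
"
```

```text
t 19.55 grasp [561.6  -3.3 227.3] yaw -0.007 w 1.0 gf 0.0 F [0.2 0.3 0.1] T [-0.01  0.01 -0.04] q [-0.05  0.07  1.89 -0.    1.18  1.53]
```

View pics/w4c.png

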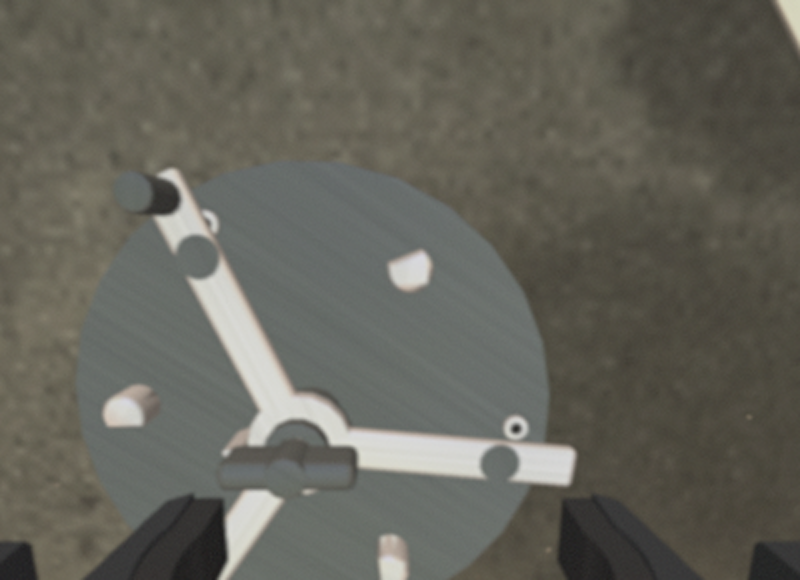

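The keeper is open. Posts are at crop (410,270) = post_0, (128,405) = post_1 and (393,570) = post_2. The peg at (135,193) is between post_0 and post_1. I'll use post_1 and post_2 and take closer looks at their flats.

```bash
python3 -c "
from h import *
go([420,0,140],0); go([515,143,140],0)"
```

```text
row [-0.    -0.002 -0.002] [-143.1   -0.7   85.6] n 3.335064421010817 0.01862123376275027
row [-0.    -0.002 -0.002] [ -48.4 -143.9   85.8] n 3.4878049254055297 0.01862123376275027
```

Request:
send_path(
  deltas=[
    [[0, 0, 0, -45, 0, 20, 1], [0, 0, 0, -90, 0, 40, 1], [0, 0, 0, -143, 0, 86, 1], [0, 0, 0, -143, 0, 86, 1], [0, 0, 0, -143, 0, 86, 1], [0, 0, 0, -143, 0, 86, 1]],
  ],
)

```text
clock: 20.25
tool_pos: [421.3, 0.2, 286.5]
orientation: [-3.141, -0.0, -0.002]
force: [1.2, -0.5, -0.6]
gripper_width: 0.999
gripper_force: 0.0
```

```bash
python3 -c "
from h import *
snap('wrist','p2')"
```

Request:
send_path(
  deltas=[
    [[0, 0, 0, 30, -45, -20, 1], [0, 0, 0, 60, -90, -20, 1], [0, 0, 0, 95, -143, 0, 1], [0, 0, 0, 95, -143, 0, 1], [0, 0, 0, 95, -143, 0, 1], [0, 0, 0, 95, -143, 0, 1], [0, 0, 0, 95, -143, 0, 1]],
  ],
)

```text
clock: 21.0
tool_pos: [515.7, 142.2, 286.7]
orientation: [3.141, -0.002, 0.001]
force: [-0.7, 0.1, -0.8]
gripper_width: 1.0
gripper_force: 0.0
```

Run:
```python
from h import *
a=np.radians([-34.0,86,206]); o=[]
pose(); snap('wrist','p1')
for f,i in (('p2',2),('p1',1)):
    K,E,im=load(f); p=np.array([535.8+100*np.cos(a[i]),43+100*np.sin(a[i]),38]); u=proj(K,E,p); print(f,u,p)
    x0,y0=int(u[0])-35,int(u[1])-50; print(x0,y0)
    o.append(cv2.resize(im[max(y0,0):y0+100,x0:x0+70],(392,560),interpolation=2))
cv2.imwrite('pics/posts.png',np.hstack(o)[:,:,::-1])
```

```text
t 21.0 grasp [515.8 142.1 139.7] yaw -0.001 w 1.0 gf 0.0 F [-0.7  0.1 -0.8] T [-0.01  0.02 -0.01] q [ 0.22  0.11  2.02 -0.    1.01  1.79]
p2 [279.33568454 184.28737173] [445.92059537  -0.83711468  38.        ]
244 134
p1 [277.01264208 180.83134861] [542.77564737 142.75640503  38.        ]
242 130
```

View pics/posts.png

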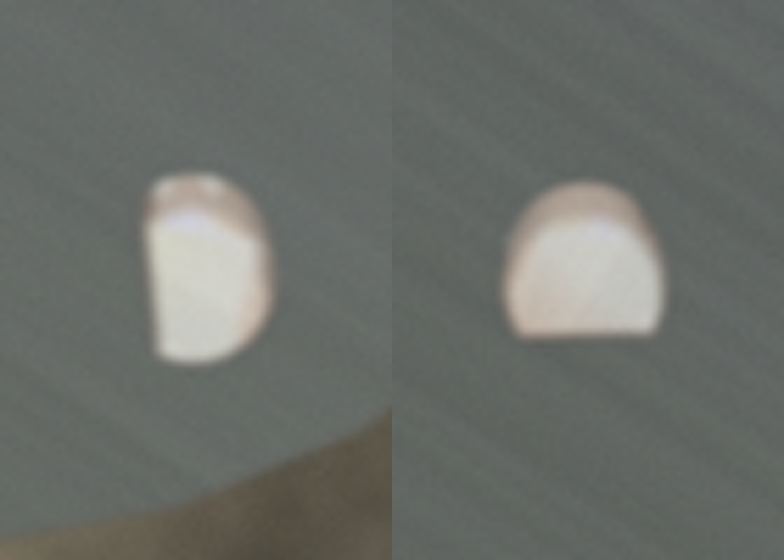

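In the composite, post_2's flat is the left edge (150,230)–(157,352), so its x points to about 93°. Post_1's flat is the bottom edge (520,336)–(652,332), about 182°. Both posts sit within about 1 mm of the prediction. Next I'll go over driver A.

```bash
python3 -c "
from h import *
go([475,358,150],2.33)"
```

```text
row [ 1.000e-03 -0.000e+00 -2.332e+00] [ -40.9 -216.   -10.4] n 4.4018762048473565 15.546773843187738
```

Request:
send_path(
  deltas=[
    [[0, 0, -2.33, -41, -216, -10, 1], [0, 0, -2.33, -41, -216, -10, 1], [0, 0, -2.33, -41, -216, -10, 1], [0, 0, -2.33, -41, -216, -10, 1], [0, 0, -2.33, -41, -216, -10, 1], [0, 0, -2.33, -41, -216, -10, 1], [0, 0, -2.33, -41, -216, -10, 1], [0, 0, -2.33, -41, -216, -10, 1], [0, 0, -2.33, -41, -216, -10, 1], [0, 0, -2.33, -41, -216, -10, 1], [0, 0, -2.33, -41, -216, -10, 1], [0, 0, -2.33, -41, -216, -10, 1], [0, 0, -2.33, -41, -216, -10, 1], [0, 0, -2.33, -41, -216, -10, 1], [0, 0, -2.33, -41, -216, -10, 1], [0, 0, -2.33, -41, -216, -10, 1], [0, 0, -2.33, -41, -216, -10, 1], [0, 0, -2.33, -41, -216, -10, 1]],
  ],
)

```text
clock: 22.85
tool_pos: [474.7, 357.8, 296.7]
orientation: [1.246, 2.883, 0.001]
force: [-0.4, 0.2, 0.1]
gripper_width: 1.0
gripper_force: 0.0
```

Create meas.py:
```python
from h import *
def driver(f,guess):
    """centre from the boss top rim / flange outline, tab direction from the farthest outline part"""
    K,E,im=load(f); g=im.min(2); m=(cv2.GaussianBlur(g,(3,3),0)>115).astype(np.uint8)
    n,l,s,c=cv2.connectedComponentsWithStats(m); u=proj(K,E,[*guess,10])
    k=min((i for i in range(1,n) if s[i,4]>800),key=lambda i:np.hypot(*(c[i]-u)))
    blob=(l==k).astype(np.uint8); ct=max(cv2.findContours(blob,0,1)[0],key=cv2.contourArea)[:,0]
    print('blob',s[k],c[k])
    # flange edge: outline cast on z=8 (top edge of flange); boss may hide part -> robust circle r=32
    P=np.array([onz(K,E,p,8)[:2] for p in ct]); Q=P.copy()
    for _ in range(12):
        a=np.linalg.lstsq(np.c_[2*Q,np.ones(len(Q))],(Q**2).sum(1),rcond=None)[0]; cc=a[:2]; r=np.sqrt(a[2]+cc@cc)
        e=np.abs(np.hypot(*(P-cc).T)-r); Q=P[e<max(1.2,1.5*np.median(e))]
    d=P-cc; far=d[np.hypot(*d.T)>38]; t=np.arctan2(*far.mean(0)[::-1]) if len(far) else np.nan
    print('flange',cc.round(1),'r',r.round(1),len(Q),len(P),'tab',np.degrees(t).round(1),'max',np.hypot(*d.T).max().round(1))
    x0,y0=s[k,0]-12,s[k,1]-12; w=im[max(y0,0):s[k,1]+s[k,3]+12,max(x0,0):s[k,0]+s[k,2]+12]
    v=cv2.resize(w,None,fx=4,fy=4,interpolation=2); cv2.imwrite('pics/'+f+'c.png',v[:580,:790,::-1]); print('crop at',x0,y0)
    return cc,t
```

```bash
python3 -c "
from meas import *
pose(); snap('wrist','a1'); driver('a1',(473,359))"
```

```text
t 22.85 grasp [474.8 357.9 149.7] yaw 2.326 w 1.0 gf 0.0 F [-0.4  0.2  0.1] T [-0.01 -0.09 -0.04] q [ 0.6   0.2   1.89 -0.    1.05 -0.15]
blob [ 228  155   90   70 3751] [275.64196214 186.6864836 ]
flange [470.1 370.5] r 31.8 177 233 tab -155.8 max 48.6
crop at 216 143
```

View pics/a1c.png

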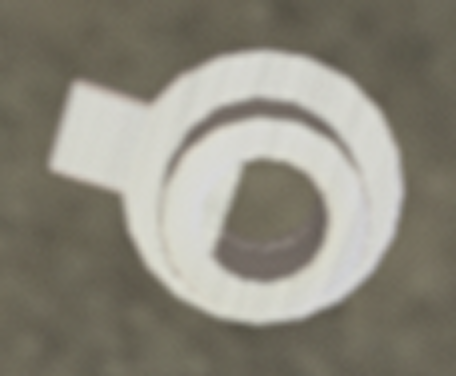

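The driver shows clearly, with the tab at upper left (60,130) and the boss top centred at (262,200). I'll cross-check the boss centre, then grasp.

```bash
python3 -c "
from h import *
K,E,im=load('a1'); print(onz(K,E,(216+262/4,143+200/4),34))
K,E,im=load('t4'); print(proj(K,E,[470,370.5,34]))
go([470,370,30],2.417)"
```

```text
[467.08218745 373.28997851  34.        ]
[157.9111597  241.30324822]
row [ 0.     0.    -0.091] [ 12.    4.8 119.5] n 2.404275111422265 0.6060467793565987
```

```bash
python3 -c "
from h import *
go([469.5,371,30],2.417)"
```

```text
row [ 0.     0.    -0.091] [ 13.    5.1 119.5] n 2.406765752711922 0.6060467793565987
```

Request:
send_path(
  deltas=[
    [[0, 0, -0.09, 13, 4.5, 40, 1], [0, 0, -0.09, 13, 4.5, 80, 1], [0, 0, -0.09, 13, 4.5, 110, 1], [0, 0, -0.09, 13, 4.5, 119.5, 1], [0, 0, -0.09, 13, 4.5, 119.5, 1], [0, 0, -0.09, 13, 4.5, 119.5, 0], [0, 0, -0.09, 13, 4.5, 119.5, 0], [0, 0, -0.09, 13, 4.5, 119.5, 0], [0, 0, -0.09, 13, 4.5, 119.5, 0], [0, 0, -0.09, 13, 4.5, 119.5, 0], [0, 0, -0.09, 13, 4.5, 119.5, 0], [0, 0, -0.09, 13, 4.5, 119.5, 0], [0, 0, -0.09, 13, 4.5, 119.5, 0], [0, 0, -0.09, 13, 4.5, 119.5, 0], [0, 0, -0.09, 13, 4.5, 119.5, 0]],
  ],
)

```text
clock: 24.4
tool_pos: [469.0, 371.3, 177.0]
orientation: [1.111, 2.938, 0.001]
force: [-1.9, -1.1, 5.5]
gripper_width: 0.491
gripper_force: 30.0
```

```bash
python3 -c "
from h import *
pose()"
```

```text
t 24.4 grasp [469.1 371.4  30. ] yaw 2.419 w 0.491 gf 30.0 F [-1.9 -1.1  5.5] T [-0.07 -0.04  0.09] q [ 0.63  0.36  1.95 -0.    0.84 -0.22]
```

Request:
send_path(
  deltas=[
    [[0, 0, 0, 0, 0, -20, 0], [0, 0, 0, 0, 0, -60, 0], [0, 0, 0, 0, 0, -100, 0], [0, 0, 0, 0, 0, -100, 0]],
  ],
)

```text
clock: 24.8
tool_pos: [470.9, 372.7, 282.3]
orientation: [1.109, 2.933, 0.014]
force: [1.5, 1.7, -0.8]
gripper_width: 0.491
gripper_force: 30.0
```

```bash
python3 -c "
from h import *
pose(); K,E,im=snap('wrist','a2'); print(proj(K,E,[469,371,134]))
cv2.imwrite('pics/a2c.png',cv2.resize(im[180:370,150:410],None,fx=3,fy=3,interpolation=2)[:,:,::-1])
go([542.3,142.3,130],2.026)"
```

```text
t 24.8 grasp [472.1 373.6 135.3] yaw 2.419 w 0.491 gf 30.0 F [ 1.5  1.7 -0.8] T [ 0.09 -0.19  0.02] q [ 0.63  0.23  1.89  0.    1.02 -0.22]
[266.47065058 284.39615195]
row [0.006 0.    0.393] [-206.2 -124.4    1.9] n 4.816557198443101 2.6183292649123153
```

View pics/a2c.png

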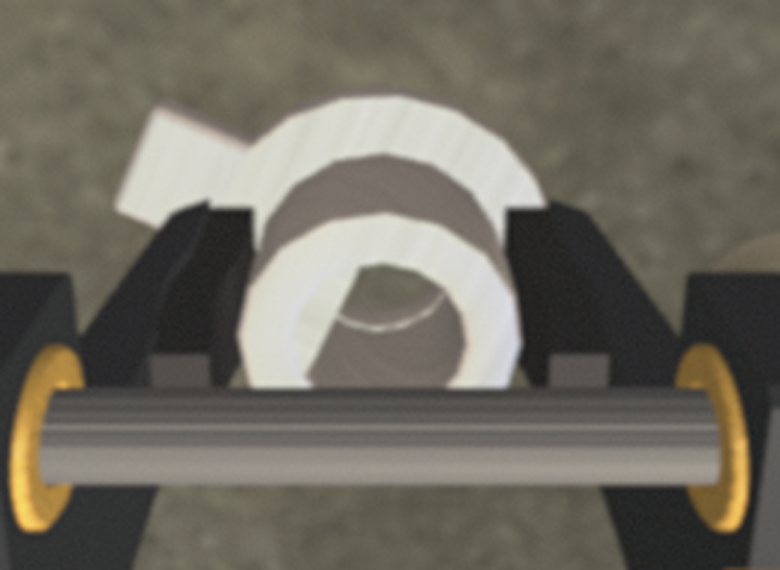

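The hold is good: boss between the pads at crop (380,300), tab at (180,160), sitting about 2 mm toward tool −x. Carrying it to post_1.

```bash
python3 -c "
from h import *
go([541.4,144.1,130],2.026)"
```

```text
row [0.006 0.    0.393] [-204.3 -123.6    1.9] n 4.776818895694737 2.6183292649123153
```

Request:
send_path(
  deltas=[
    [[0, 0, 0.1, -40, -24, 0, 0], [0, 0, 0.2, -80, -48, 0, 0], [0, 0, 0.3, -120, -72, 0, 0], [0, 0, 0.393, -160, -97, 0, 0], [0, 0, 0.393, -190, -115, 0, 0], [0, 0, 0.393, -203, -122.6, 0, 0], [0, 0, 0.393, -203, -122.6, 0, 0], [0, 0, 0.393, -203, -122.6, 0, 0], [0, 0, 0.393, -203, -122.6, 0, 0]],
  ],
)

```text
clock: 25.75
tool_pos: [539.4, 146.3, 275.9]
orientation: [-1.661, -2.665, 0.001]
force: [-0.1, 0.2, -1.8]
gripper_width: 0.493
gripper_force: 30.0
```

```bash
python3 -c "
from h import *
pose();go([541.4,144.1,70],2.026)"
```

```text
t 25.75 grasp [539.3 146.3 128.9] yaw 2.027 w 0.493 gf 30.0 F [-0.1  0.2 -1.8] T [-0.03 -0.11 -0.  ] q [ 0.22  0.16  1.98  0.    1.   -0.24]
row [-0.001 -0.001  0.001] [-2.9  0.9 58.9] n 1.1803114829249108 0.011691120392140198
```

Request:
send_path(
  deltas=[
    [[0, 0, 0, -2.9, 0.9, 25, 0], [0, 0, 0, -2.9, 0.9, 45, 0], [0, 0, 0, -2.9, 0.9, 56, 0], [0, 0, 0, -2.9, 0.9, 56, 0], [0, 0, 0, -2.9, 0.9, 56, 0]],
  ],
)

```text
clock: 26.25
tool_pos: [542.1, 143.5, 220.9]
orientation: [-1.662, -2.666, -0.0]
force: [0.0, -0.8, -1.4]
gripper_width: 0.494
gripper_force: 30.0
```

```bash
python3 -c "
from h import *
pose()"
```

```text
t 26.25 grasp [542.1 143.6  73.9] yaw 2.027 w 0.494 gf 30.0 F [ 0.  -0.8 -1.4] T [ 0.01 -0.1  -0.  ] q [ 0.21  0.23  2.01  0.    0.9  -0.24]
```

Request:
send_path(
  deltas=[
    [[0, 0, 0, 0, 0, 2, 0], [0, 0, 0, 0, 0, 4, 0], [0, 0, 0, 0, 0, 6, 0], [0, 0, 0, 0, 0, 8, 0], [0, 0, 0, 0, 0, 8, 0]],
  ],
)

```text
clock: 26.75
tool_pos: [542.2, 142.8, 212.6]
orientation: [-1.664, -2.665, -0.001]
force: [0.6, 1.3, -1.3]
gripper_width: 0.493
gripper_force: 30.0
```

```bash
python3 -c "
from h import *
pose()"
```

```text
t 26.75 grasp [542.2 142.9  65.6] yaw 2.025 w 0.493 gf 30.0 F [ 0.6  1.3 -1.3] T [ 0.13 -0.14 -0.  ] q [ 0.21  0.25  2.02  0.    0.88 -0.24]
```

Request:
send_path(
  deltas=[
    [[0, 0, 0, 0, 0, 2, 0], [0, 0, 0, 0, 0, 4, 0], [0, 0, 0, 0, 0, 6, 0], [0, 0, 0, 0, 0, 8, 0], [0, 0, 0, 0, 0, 8, 0]],
  ],
)

```text
clock: 27.25
tool_pos: [541.9, 143.2, 204.2]
orientation: [-1.663, -2.664, -0.001]
force: [-1.4, 6.1, -1.2]
gripper_width: 0.494
gripper_force: 30.0
```

```bash
python3 -c "
from h import *
pose()"
```

```text
t 27.25 grasp [541.9 143.3  57.2] yaw 2.026 w 0.494 gf 30.0 F [-1.4  6.1 -1.2] T [ 0.92  0.02 -0.03] q [ 0.21  0.26  2.02  0.    0.86 -0.24]
```

Request:
send_path(
  deltas=[
    [[0, 0, 0, 0.8, 0, 2, 0], [0, 0, 0, 0.8, 0, 5, 0], [0, 0, 0, 0.8, 0, 8, 0], [0, 0, 0, 0.8, 0, 11, 0], [0, 0, 0, 0.8, 0, 14, 0], [0, 0, 0, 0.8, 0, 14, 0]],
  ],
)

```text
clock: 27.85
tool_pos: [541.6, 143.5, 190.0]
orientation: [-1.663, -2.665, 0.0]
force: [-1.2, 5.5, -4.4]
gripper_width: 0.49
gripper_force: 30.0
```

```bash
python3 -c "
from h import *
pose()"
```

```text
t 27.85 grasp [541.5 143.5  43. ] yaw 2.026 w 0.49 gf 30.0 F [-1.2  5.5 -4.4] T [ 0.77 -0.05  0.02] q [ 0.21  0.28  2.03  0.    0.84 -0.24]
```

Request:
send_path(
  deltas=[
    [[0, 0, 0, 0.5, 0, 1.5, 0], [0, 0, 0, 0.5, 0, 1.5, 0], [0, 0, 0, 0.5, 0, 1, 1], [0, 0, 0, 0.5, 0, 1, 1], [0, 0, 0, 0.5, 0, 1, 1], [0, 0, 0, 0.5, 0, 1, 1], [0, 0, 0, 0.5, 0, 1, 1], [0, 0, 0, 0.5, 0, -30, 1], [0, 0, 0, 0.5, 0, -75, 1], [0, 0, 0, 0.5, 0, -110, 1], [0, 0, 0, 0.5, 0, -110, 1]],
  ],
)

```text
clock: 28.95
tool_pos: [544.1, 144.5, 307.0]
orientation: [1.659, 2.658, 0.012]
force: [0.9, 0.1, 0.6]
gripper_width: 1.001
gripper_force: 0.0
```

```bash
python3 -c "
from meas import *
pose(); K,E,im=snap('wrist','b1'); snap('top','t5'); snap('scene','s5')
u=proj(K,E,[542.5,142.4,46]); print(u); u=u.astype(int)
a=cv2.resize(im[u[1]-70:u[1]+70,u[0]-95:u[0]+95],None,fx=3.5,fy=3.5,interpolation=2); cv2.imwrite('pics/b1c.png',a[:,:,::-1])
K,E,im=load('t5'); print(proj(K,E,[578,-279,34]))
go([480,-150,190],1.5)"
```

```text
t 28.95 grasp [545.7 144.8 160. ] yaw 2.026 w 1.001 gf 0.0 F [0.9 0.1 0.6] T [-0.03 -0.11 -0.02] q [ 0.22  0.13  1.95 -0.    1.05 -0.24]
[269.90308653 213.53948946]
[353.07092144 215.03880655]
row [-0.001  0.     0.526] [-237.  -184.1  -36.8] n 6.047357301210078 3.5057325995005435
```

View pics/b1c.png

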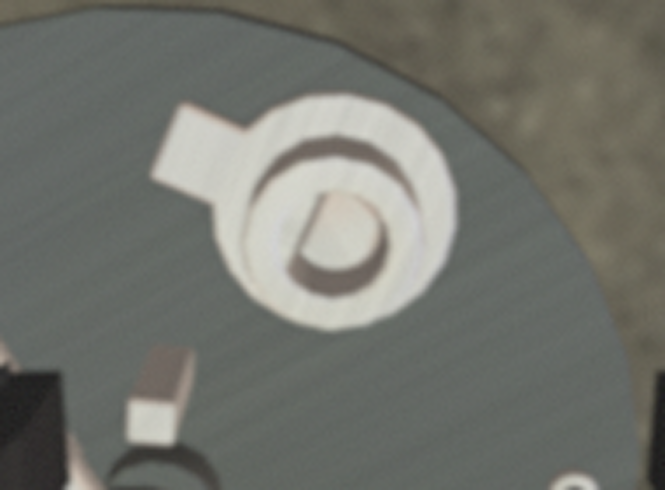

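Driver A is flush on post_1, with the post showing inside the bore at crop (340,230). On to driver B.

```bash
python3 -c "
from h import *
go([578,-279,150],1.45)"
```

```text
row [-0.001  0.     0.576] [-396.  -152.7    3.2] n 8.488583812442336 3.8390657079122636
```

Request:
send_path(
  deltas=[
    [[0, 0, 0.1, -40, -15, -10, 1], [0, 0, 0.2, -80, -31, -10, 1], [0, 0, 0.576, -396, -153, 3, 1], [0, 0, 0.576, -396, -153, 3, 1], [0, 0, 0.576, -396, -153, 3, 1], [0, 0, 0.576, -396, -153, 3, 1], [0, 0, 0.576, -396, -153, 3, 1], [0, 0, 0.576, -396, -153, 3, 1], [0, 0, 0.576, -396, -153, 3, 1], [0, 0, 0.576, -396, -153, 3, 1], [0, 0, 0.576, -396, -153, 3, 1], [0, 0, 0.576, -396, -153, 3, 1], [0, 0, 0.576, -396, -153, 3, 1], [0, 0, 0.576, -396, -153, 3, 1]],
  ],
)

```text
clock: 30.5
tool_pos: [578.2, -277.6, 297.4]
orientation: [-2.349, -2.085, 0.0]
force: [0.1, 0.5, -0.5]
gripper_width: 0.998
gripper_force: 0.0
```

```bash
python3 -c "
from meas import *
pose(); snap('wrist','d1'); c,t=driver('d1',(578,-279)); go([*c,30],.453+t-np.radians(92.8)); print(.453+t-np.radians(92.8))"
```

```text
t 30.5 grasp [ 578.1 -277.5  150.4] yaw 1.452 w 0.998 gf 0.0 F [ 0.1  0.5 -0.5] T [-0.01 -0.09  0.04] q [-0.49  0.29  1.78  0.    1.07 -0.37]
blob [ 209  190   85   69 3839] [254.60041678 220.64782495]
flange [ 557.8 -296.2] r 33.2 141 223 tab 140.8 max 48.2
crop at 197 178
row [-0.   -0.    0.16] [-20.8 -18.1 120.7] n 2.475550642106007 1.0686041620518216
1.2911885685243214
```

View pics/d1c.png

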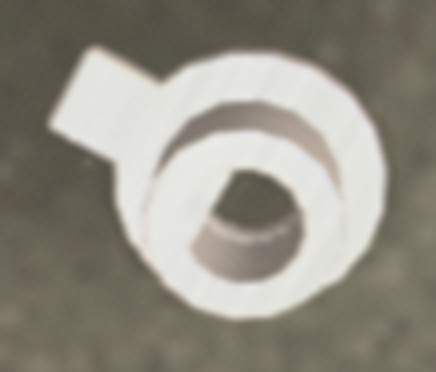

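Driver B had been knocked about 27 mm aside. Its tab is at crop (72,86), and the boss hides part of the lower flange edge, so I'll recentre and re-measure.

Request:
send_path(
  deltas=[
    [[0, 0, 0.16, -32, -18, 0, 1], [0, 0, 0.16, -32, -18, 0, 1], [0, 0, 0.16, -32, -18, 0, 1], [0, 0, 0.16, -32, -18, 0, 1]],
  ],
)

```text
clock: 30.95
tool_pos: [556.7, -308.0, 297.9]
orientation: [2.509, 1.89, 0.001]
force: [0.0, -1.1, -0.6]
gripper_width: 1.0
gripper_force: 0.0
```

```bash
python3 -c "
from meas import *
pose(); snap('wrist','d2'); c,t=driver('d2',(558,-296))
K,E,im=load('d2')
g=im.min(2); m=(cv2.GaussianBlur(g,(3,3),0)>115).astype(np.uint8); n,l,s,cc=cv2.connectedComponentsWithStats(m); k=min((i for i in range(1,n) if s[i,4]>800),key=lambda i:np.hypot(*(cc[i]-proj(K,E,[558,-296,10])))) 
ct=max(cv2.findContours((l==k).astype(np.uint8),0,1)[0],key=cv2.contourArea)[:,0]; P=np.array([onz(K,E,p,8)[:2] for p in ct if p[1]<s[k,1]+.6*s[k,3]])
from scipy.optimize import least_squares
P=P[np.hypot(*(P-c).T)<36]
f=least_squares(lambda q:np.hypot(*(P-q).T)-32,c,loss='soft_l1',f_scale=.5); print(f.x,np.abs(f.fun).mean())
y=.453+t-np.radians(92.8); print(y); go([*f.x,30],y)"
```

```text
t 30.95 grasp [ 556.8 -307.9  150.9] yaw 1.291 w 1.0 gf 0.0 F [ 0.  -1.1 -0.6] T [ 0.03 -0.02  0.06] q [-0.54  0.28  1.79  0.    1.07 -0.27]
blob [ 223  154   89   70 3981] [270.67621201 186.22331073]
flange [ 559.  -295.7] r 31.9 176 232 tab 142.7 max 48.7
crop at 211 142
[ 558.85396677 -295.69421099] 0.3853231133661111
1.3241592357533936
row [ 0.    -0.    -0.033] [ 12.3  -1.4 120.8] n 2.4283647041886742 0.21836235966241282
```

Request:
send_path(
  deltas=[
    [[0, 0, -0.033, 11.5, -1.3, 40, 1], [0, 0, -0.033, 11.5, -1.3, 80, 1], [0, 0, -0.033, 11.5, -1.3, 110, 1], [0, 0, -0.033, 11.5, -1.3, 120.5, 1], [0, 0, -0.033, 11.5, -1.3, 120.5, 1], [0, 0, -0.033, 11.5, -1.3, 120.5, 0], [0, 0, -0.033, 11.5, -1.3, 120.5, 0], [0, 0, -0.033, 11.5, -1.3, 120.5, 0], [0, 0, -0.033, 11.5, -1.3, 120.5, 0], [0, 0, -0.033, 11.5, -1.3, 120.5, 0], [0, 0, -0.033, 11.5, -1.3, 120.5, 0], [0, 0, -0.033, 11.5, -1.3, 120.5, 0], [0, 0, -0.033, 11.5, -1.3, 120.5, 0], [0, 0, -0.033, 11.5, -1.3, 120.5, 0]],
  ],
)

```text
clock: 32.4
tool_pos: [558.6, -297.4, 177.7]
orientation: [2.478, 1.929, 0.001]
force: [0.3, -0.3, 4.3]
gripper_width: 0.494
gripper_force: 30.0
```

```bash
python3 -c "
from h import *
pose()"
```

```text
t 32.4 grasp [ 558.8 -297.5   30.7] yaw 1.323 w 0.494 gf 30.0 F [ 0.3 -0.3  4.3] T [-0.06 -0.07 -0.03] q [-0.53  0.41  1.87 -0.    0.86 -0.28]
```

Request:
send_path(
  deltas=[
    [[0, 0, 0, 0, 0, -20, 0], [0, 0, 0, 0, 0, -60, 0], [0, 0, 0, 0, 0, -100, 0], [0, 0, 0, 0, 0, -100, 0], [0, 0, 0, 0, 0, -100, 0]],
  ],
)

```text
clock: 32.9
tool_pos: [558.2, -297.2, 277.2]
orientation: [2.479, 1.929, 0.0]
force: [-0.2, -0.0, -2.3]
gripper_width: 0.495
gripper_force: 30.0
```

```bash
python3 -c "
from h import *
pose(); K,E,im=snap('wrist','d3'); print(proj(K,E,[445.5,-1.3,38]))
m=(im.min(2)>115); u=m[:260,270:282].mean(1); print([i for i in range(150,260) if m[i,276]][:3], np.where(m[285,215:340])[0][[0,-1]]+215)
K,E,im=load('a2'); m=(im.min(2)>115); print([i for i in range(150,260) if m[i,276]][:3], np.where(m[285,215:340])[0][[0,-1]]+215)
go([445.5,-1.3,130],.453)"
```

```text
t 32.9 grasp [ 558.3 -297.2  130.2] yaw 1.323 w 0.495 gf 30.0 F [-0.2 -0.  -2.3] T [-0.02  0.09 -0.01] q [-0.53  0.29  1.82  0.    1.03 -0.28]
[ -78.50408899 -259.40393138]
[202, 203, 204] [229 323]
[211, 212, 213] [231 322]
row [-0.003  0.     0.87 ] [ 258.9 -181.1   -0.9] n 6.318146868116513 5.7987322420108836
```

```bash
python3 -c "
from h import *
go([443.7,-2.2,130],.453)"
```

```text
row [-0.003  0.     0.87 ] [ 257.6 -182.6   -0.9] n 6.314202799107003 5.7987322420108836
```

Request:
send_path(
  deltas=[
    [[0, 0, 0.14, 41, -28, -3, 0], [0, 0, 0.28, 82, -57, -3, 0], [0, 0, 0.42, 123, -86, -3, 0], [0, 0, 0.56, 164, -115, -3, 0], [0, 0, 0.7, 205, -143, 0, 0], [0, 0, 0.8, 240, -168, 0, 0], [0, 0, 0.87, 257, -182, 0, 0], [0, 0, 0.87, 257, -182, 0, 0], [0, 0, 0.87, 257, -182, 0, 0]],
  ],
)

```text
clock: 33.85
tool_pos: [443.9, -3.1, 275.2]
orientation: [-3.06, -0.709, 0.005]
force: [-0.3, -0.8, -1.8]
gripper_width: 0.491
gripper_force: 30.0
```

```bash
python3 -c "
from h import *
pose(); go([443.7,-2.2,74],.453)"
```

```text
t 33.85 grasp [443.4  -3.1 128.2] yaw 0.456 w 0.491 gf 30.0 F [-0.3 -0.8 -1.8] T [-0.04 -0.06  0.01] q [-0.06 -0.05  2.21 -0.    0.99  1.05]
row [-0.001  0.003  0.003] [ 0.4 -0.9 54.2] n 1.0840764322086773 0.028697297923730124
```

Request:
send_path(
  deltas=[
    [[0, 0, 0.003, 0.3, -0.9, 25, 0], [0, 0, 0.003, 0.3, -0.9, 45, 0], [0, 0, 0.003, 0.3, -0.9, 53, 0], [0, 0, 0.003, 0.3, -0.9, 53, 0], [0, 0, 0.003, 0.3, -0.9, 53, 0]],
  ],
)

```text
clock: 34.35
tool_pos: [445.4, -3.1, 224.2]
orientation: [3.063, 0.699, -0.0]
force: [0.5, -0.3, -2.0]
gripper_width: 0.495
gripper_force: 30.0
```

```bash
python3 -c "
from h import *
pose()"
```

```text
t 34.35 grasp [445.3  -3.1  77.2] yaw 0.449 w 0.495 gf 30.0 F [ 0.5 -0.3 -2. ] T [-0.06 -0.05 -0.01] q [-0.06  0.02  2.25 -0.    0.87  1.06]
```

Request:
send_path(
  deltas=[
    [[0, 0, 0, 0, 0, 2, 0], [0, 0, 0, 0, 0, 4, 0], [0, 0, 0, 0, 0, 6, 0], [0, 0, 0, 0, 0, 8, 0], [0, 0, 0, 0, 0, 8, 0]],
  ],
)

```text
clock: 34.85
tool_pos: [444.7, -2.4, 215.9]
orientation: [-3.062, -0.701, 0.001]
force: [-0.6, -0.4, -3.3]
gripper_width: 0.488
gripper_force: 30.0
```

```bash
python3 -c "
from h import *
pose()"
```

```text
t 34.85 grasp [444.6  -2.4  68.9] yaw 0.45 w 0.488 gf 30.0 F [-0.6 -0.4 -3.3] T [-0.04  0.01  0.05] q [-0.06  0.04  2.25 -0.    0.85  1.06]
```

Request:
send_path(
  deltas=[
    [[0, 0, 0, -0.7, -0.5, 1, 0], [0, 0, 0, -0.7, -0.5, 3, 0], [0, 0, 0, -0.7, -0.5, 5, 0], [0, 0, 0, -0.7, -0.5, 5, 0]],
  ],
)

```text
clock: 35.25
tool_pos: [444.0, -2.3, 210.9]
orientation: [-3.062, -0.701, 0.0]
force: [0.2, -0.0, -2.4]
gripper_width: 0.494
gripper_force: 30.0
```

```bash
python3 -c "
from h import *
pose()"
```

```text
t 35.25 grasp [444.   -2.3  63.9] yaw 0.45 w 0.494 gf 30.0 F [ 0.2 -0.  -2.4] T [-0.02 -0.02  0.03] q [-0.06  0.04  2.26  0.    0.84  1.06]
```

Request:
send_path(
  deltas=[
    [[0, 0, 0, 0, 0, 2, 0], [0, 0, 0, 0, 0, 4, 0], [0, 0, 0, 0, 0, 6, 0], [0, 0, 0, 0, 0, 6, 0]],
  ],
)

```text
clock: 35.65
tool_pos: [444.0, -2.3, 204.9]
orientation: [-3.062, -0.701, 0.0]
force: [1.4, -0.2, -2.0]
gripper_width: 0.49
gripper_force: 30.0
```

```bash
python3 -c "
from h import *
pose()"
```

```text
t 35.65 grasp [444.   -2.3  57.9] yaw 0.45 w 0.49 gf 30.0 F [ 1.4 -0.2 -2. ] T [ 0.03 -0.11 -0.  ] q [-0.06  0.05  2.26  0.    0.83  1.06]
```

Request:
send_path(
  deltas=[
    [[0, 0, 0, 0, 0, 3, 0], [0, 0, 0, 0, 0, 6, 0], [0, 0, 0, 0, 0, 9, 0], [0, 0, 0, 0, 0, 12, 0], [0, 0, 0, 0, 0, 15, 0], [0, 0, 0, 0, 0, 15, 0], [0, 0, 0, 0, 0, 16, 0], [0, 0, 0, 0, 0, 16, 0]],
  ],
)

```text
clock: 36.45
tool_pos: [444.1, -2.3, 189.6]
orientation: [-3.062, -0.701, 0.0]
force: [-2.2, 0.6, 4.0]
gripper_width: 0.493
gripper_force: 30.0
```

```bash
python3 -c "
from h import *
pose()"
```

```text
t 36.45 grasp [444.1  -2.3  42.6] yaw 0.45 w 0.493 gf 30.0 F [-2.2  0.6  4. ] T [0.05 0.32 0.04] q [-0.06  0.08  2.27  0.    0.79  1.06]
```

Request:
send_path(
  deltas=[
    [[0, 0, 0, 0, 0, 0, 1], [0, 0, 0, 0, 0, 0, 1], [0, 0, 0, 0, 0, 0, 1], [0, 0, 0, 0, 0, 0, 1], [0, 0, 0, 0, 0, 0, 1], [0, 0, 0, 0, 0, -30, 1], [0, 0, 0, 0, 0, -75, 1], [0, 0, 0, 0, 0, -115, 1], [0, 0, 0, 0, 0, -115, 1], [0, 0, 0, 0, 0, -115, 1]],
  ],
)

```text
clock: 37.45
tool_pos: [444.5, -2.3, 305.3]
orientation: [3.062, 0.7, 0.005]
force: [-1.0, 0.4, -0.4]
gripper_width: 1.0
gripper_force: 0.0
```

```bash
python3 -c "
from h import *
pose(); K,E,im=snap('wrist','e1');snap('top','t6')
u=proj(K,E,[445.5,-1.3,46]).astype(int); w=proj(K,E,[542.5,142.4,46]).astype(int); print(u,w)
x0,x1=max(min(u[0],w[0])-70,0),max(u[0],w[0])+70; y0,y1=max(min(u[1],w[1])-70,0),max(u[1],w[1])+60
c=im[y0:y1,x0:x1]; f=min(790/c.shape[1],590/c.shape[0]); cv2.imwrite('pics/e1c.png',cv2.resize(c,None,fx=f,fy=f,interpolation=2)[:,:,::-1]); print(x0,y0,f)"
```

```text
t 37.45 grasp [444.9  -2.4 158.3] yaw 0.45 w 1.0 gf 0.0 F [-1.   0.4 -0.4] T [-0.02  0.06  0.02] q [-0.06 -0.09  2.18 -0.    1.05  1.06]
[276 210] [148  -1]
78 0 2.185185185185185
```

View pics/e1c.png

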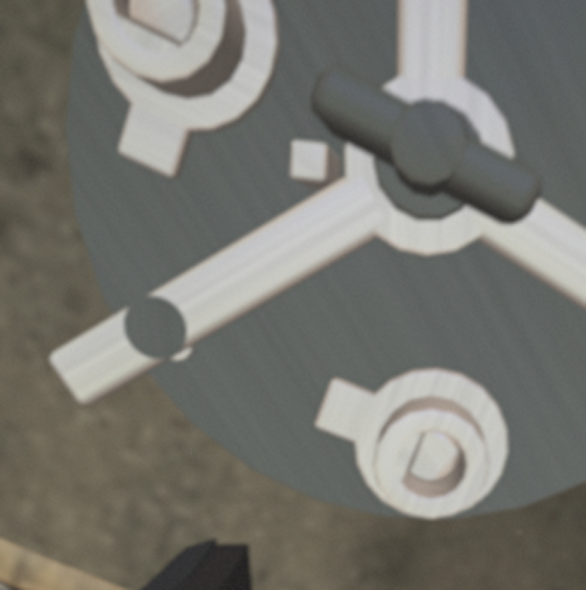

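Both drivers are seated, at crop (433,455) and top left (165,20), with the posts inside their bores. Now I'll grip the peg again and close the keeper.

```bash
python3 -c "
from h import *
go([651,95,158],.43);go([651,95,95],.43)"
```

```text
row [-0.001  0.002  0.02 ] [229.4   2.7  -2.7] n 4.588418830457009 0.13290645221392056
row [-0.001  0.002  0.02 ] [229.5   2.8  60.3] n 4.746669291012303 0.13290645221392056
```

Request:
send_path(
  deltas=[
    [[0, 0, 0.02, 45, 0.5, 0, 1], [0, 0, 0.02, 90, 1, 0, 1], [0, 0, 0.02, 135, 1.5, 0, 1], [0, 0, 0.02, 180, 2, 0, 1], [0, 0, 0.02, 215, 2.5, 0, 1], [0, 0, 0.02, 229.5, 2.8, 5, 1], [0, 0, 0.02, 229.5, 2.8, 30, 1], [0, 0, 0.02, 229.5, 2.8, 52, 1], [0, 0, 0.02, 229.5, 2.8, 61, 1], [0, 0, 0.02, 229.5, 2.8, 61, 0], [0, 0, 0.02, 229.5, 2.8, 61, 0], [0, 0, 0.02, 229.5, 2.8, 61, 0], [0, 0, 0.02, 229.5, 2.8, 61, 0], [0, 0, 0.02, 229.5, 2.8, 61, 0], [0, 0, 0.02, 229.5, 2.8, 61, 0], [0, 0, 0.02, 229.5, 2.8, 61, 0], [0, 0, 0.02, 229.5, 2.8, 61, 0], [0, 0, 0.02, 229.5, 2.8, 61, 0], [0, 0, 0.02, 229.5, 2.8, 61, 0], [0, 0, 0.02, 229.5, 2.8, 61, 0]],
  ],
)

```text
clock: 39.55
tool_pos: [651.9, 95.0, 243.1]
orientation: [-3.069, -0.67, 0.0]
force: [0.3, 0.4, 0.3]
gripper_width: 0.17
gripper_force: 30.0
```

```bash
python3 -c "
from h import *
pose()
st=arm.state();R0=R.from_rotvec(st['orientation'])
g=st['tool_pos']+R0.apply([0,0,147]); c=np.array([535.6,42.6,g[2]]); v=g-c; print(np.hypot(*v[:2]),np.arctan2(v[1],v[0]))
for t in np.arange(.08,1.05,.08).tolist()+[1.015]:
    Rz=R.from_euler('z',-t); print('0 0 %.2f %.1f %.1f 0 0;'%(t,*R0.inv().apply(Rz.apply(v)-v)[:2]),end='')
"
```

```text
t 39.55 grasp [651.9  95.   96.1] yaw 0.43 w 0.17 gf 30.0 F [0.3 0.4 0.3] T [0.02 0.01 0.03] q [0.11 0.37 1.78 0.   0.99 1.25]
127.54108175949013 0.42316411696106576
0 0 0.08 -0.5 10.2 0 0;0 0 0.16 -1.8 20.3 0 0;0 0 0.24 -3.9 30.3 0 0;0 0 0.32 -6.7 40.1 0 0;0 0 0.40 -10.4 49.6 0 0;0 0 0.48 -14.8 58.8 0 0;0 0 0.56 -19.9 67.6 0 0;0 0 0.64 -25.7 76.0 0 0;0 0 0.72 -32.2 83.9 0 0;0 0 0.80 -39.3 91.2 0 0;0 0 0.88 -46.9 98.0 0 0;0 0 0.96 -55.1 104.1 0 0;0 0 1.04 -63.7 109.6 0 0;0 0 1.01 -61.0 107.9 0 0;
```

Request:
send_path(
  deltas=[
    [[0, 0, 0.08, -0.5, 10.2, 0, 0], [0, 0, 0.16, -1.8, 20.3, 0, 0], [0, 0, 0.24, -3.9, 30.3, 0, 0], [0, 0, 0.32, -6.7, 40.1, 0, 0], [0, 0, 0.4, -10.4, 49.6, 0, 0], [0, 0, 0.48, -14.8, 58.8, 0, 0], [0, 0, 0.56, -19.9, 67.6, 0, 0], [0, 0, 0.64, -25.7, 76, 0, 0], [0, 0, 0.72, -32.2, 83.9, 0, 0], [0, 0, 0.8, -39.3, 91.2, 0, 0], [0, 0, 0.88, -46.9, 98, 0, 0], [0, 0, 0.96, -55, 104, 0, 0], [0, 0, 1.01, -61, 107.9, 0, 0], [0, 0, 1.01, -61, 107.9, 0, 0], [0, 0, 1.01, -61, 107.9, 0, 0], [0, 0, 1.01, -61, 107.9, 0, 0]],
  ],
)

```text
clock: 41.15
tool_pos: [641.5, -28.6, 243.0]
orientation: [3.01, -0.897, -0.0]
force: [0.5, -1.0, -0.4]
gripper_width: 0.174
gripper_force: 30.0
```

```bash
python3 -c "
from h import *
pose(); st=arm.state(); v=st['tool_pos']-[535.6,42.6,0]; print(np.hypot(*v[:2]),np.arctan2(v[1],v[0]))"
```

```text
t 41.15 grasp [641.5 -28.6  96. ] yaw -0.579 w 0.174 gf 30.0 F [ 0.5 -1.  -0.4] T [-0.01 -0.05  0.03] q [-0.08  0.34  1.82 -0.    0.98  2.07]
127.57244061727648 -0.5916891576779537
```

Request:
send_path(
  deltas=[
    [[0, 0, 0, 0, 0, 0, 1], [0, 0, 0, 0, 0, 0, 1], [0, 0, 0, 0, 0, 0, 1], [0, 0, 0, 0, 0, 0, 1], [0, 0, 0, 0, 0, -40, 1], [0, 0, 0, 0, 0, -80, 1], [0, 0, 0, -40, 0, -100, 1], [0, 0, 0, -85, 0, -100, 1], [0, 0, 0, -127, 0, -100, 1], [0, 0, 0, -127, 0, -100, 1], [0, 0, 0, -127, 0, -100, 1]],
  ],
)

```text
clock: 42.25
tool_pos: [534.7, 41.5, 343.5]
orientation: [-3.011, 0.896, -0.002]
force: [0.1, -0.3, 0.0]
gripper_width: 0.998
gripper_force: 0.0
```

Run:
```python
from h import *
pose(); K,E,im=snap('wrist','f1'); u=proj(K,E,[535.6,42.6,111]); print(u)
# wing = smooth dark bar against light keeper: fit by comparing with the plate colour is hard, print edges round a ring of 24 mm
c=np.array([535.6,42.6]); g=cv2.GaussianBlur(im,(3,3),0).mean(2)
for r in (20,25,28):
    print(r,[int(g[tuple(proj(K,E,[*(c+r*np.array([np.cos(t),np.sin(t)])),111]).astype(int)[::-1])]) for t in np.radians(np.arange(0,360,10))])
```

```text
t 42.25 grasp [534.9  41.5 196.5] yaw -0.579 w 0.998 gf 0.0 F [ 0.1 -0.3  0. ] T [0.11 0.06 0.03] q [ 0.03  0.05  1.97 -0.    1.12  2.18]
[275.15479026 220.75929406]
20 [146, 177, 198, 200, 203, 203, 87, 83, 100, 102, 92, 90, 101, 101, 101, 100, 101, 101, 100, 98, 100, 116, 202, 204, 198, 148, 94, 103, 100, 81, 78, 92, 98, 101, 98, 96]
25 [194, 199, 193, 111, 182, 203, 203, 105, 99, 101, 88, 100, 100, 101, 101, 101, 101, 101, 100, 101, 99, 126, 203, 200, 203, 177, 91, 100, 98, 78, 191, 200, 201, 200, 198, 200]
28 [195, 158, 99, 100, 110, 201, 204, 199, 116, 96, 86, 99, 101, 100, 99, 99, 100, 101, 102, 100, 99, 143, 202, 198, 197, 110, 80, 82, 79, 79, 199, 200, 202, 198, 200, 197]
```

```bash
python3 -c "
from h import *
go([535.6,42.7,160],1.57);"
```

```text
row [ 1.00e-03 -2.00e-03 -2.15e+00] [-1.  -1.3 36.6] n 0.7331831272569258 14.330070449838738
```

Request:
send_path(
  deltas=[
    [[0, 0, -2.15, 1, 0, 35, 1], [0, 0, -2.15, 1, 0, 35, 1], [0, 0, -2.15, 1, 0, 35, 1], [0, 0, -2.15, 1, 0, 35, 1], [0, 0, -2.15, 1, 0, 35, 1], [0, 0, -2.15, 1, 0, 35, 1], [0, 0, -2.15, 1, 0, 35, 1], [0, 0, -2.15, 1, 0, 35, 1], [0, 0, -2.15, 1, 0, 35, 1], [0, 0, -2.15, 1, 0, 35, 1], [0, 0, -2.15, 1, 0, 35, 1], [0, 0, -2.15, 1, 0, 35, 1], [0, 0, -2.15, 1, 0, 35, 1], [0, 0, -2.15, 1, 0, 35, 1], [0, 0, -2.15, 1, 0, 35, 1], [0, 0, -2.15, 1, 0, 35, 1], [0, 0, -2.15, 1, 0, 35, 1]],
  ],
)

```text
clock: 44.0
tool_pos: [537.0, 39.9, 308.1]
orientation: [2.225, 2.218, 0.0]
force: [-0.7, -1.1, 0.3]
gripper_width: 1.0
gripper_force: 0.0
```

```bash
python3 -c "
from h import *
pose(); go([535.6,42.7,102.3],1.57)"
```

```text
t 44.0 grasp [537.1  39.9 161.1] yaw 1.568 w 1.0 gf 0.0 F [-0.7 -1.1  0.3] T [-0.03 -0.08  0.03] q [ 0.03  0.09  2.   -0.    1.06  0.03]
row [ 0.     0.    -0.002] [ 2.8 -1.5 58.8] n 1.1772671600307227 0.01671983667601314
```

Request:
send_path(
  deltas=[
    [[0, 0, 0, 2.8, -1.5, 30, 1], [0, 0, 0, 2.8, -1.5, 50, 1], [0, 0, 0, 2.8, -1.5, 59, 1], [0, 0, 0, 2.8, -1.5, 59, 0], [0, 0, 0, 2.8, -1.5, 59, 0], [0, 0, 0, 2.8, -1.5, 59, 0], [0, 0, 0, 2.8, -1.5, 59, 0], [0, 0, 0, 2.8, -1.5, 59, 0], [0, 0, 0, 2.8, -1.5, 59, 0], [0, 0, 0, 2.8, -1.5, 59, 0], [0, 0, 0, 2.8, -1.5, 59, 0], [0, 0, 0, 2.8, -1.5, 59, 0], [0, 0, 0, 2.8, -1.5, 59, 0], [0, 0, 0, 2.8, -1.5, 59, 0], [0, 0, 0, 2.8, -1.5, 59, 0]],
  ],
)

```text
clock: 45.5
tool_pos: [535.2, 43.3, 249.2]
orientation: [2.222, 2.219, 0.002]
force: [5.4, -0.9, -4.3]
gripper_width: 0.145
gripper_force: 30.0
```

```bash
python3 -c "
from h import *
pose()"
```

```text
t 45.5 grasp [535.5  43.3 102.2] yaw 1.57 w 0.145 gf 30.0 F [ 5.4 -0.9 -4.3] T [-0.02 -0.84 -0.07] q [0.03 0.15 2.04 0.   0.94 0.04]
```

Gripped cleanly (12.8 mm). Turning anticlockwise by 2.5 rad.

Request:
send_path(
  deltas=[
    [[0, 0, -0.14, 0, 0, 0.3, 0], [0, 0, -0.28, 0, 0, 0.7, 0], [0, 0, -0.42, 0, 0, 1, 0], [0, 0, -0.56, 0, 0, 1.3, 0], [0, 0, -0.7, 0, 0, 1.7, 0], [0, 0, -0.84, 0, 0, 2, 0], [0, 0, -0.98, 0, 0, 2.4, 0], [0, 0, -1.12, 0, 0, 2.7, 0], [0, 0, -1.26, 0, 0, 3, 0], [0, 0, -1.4, 0, 0, 3.4, 0], [0, 0, -1.54, 0, 0, 3.7, 0], [0, 0, -1.68, 0, 0, 4, 0], [0, 0, -1.82, 0, 0, 4.4, 0], [0, 0, -1.96, 0, 0, 4.7, 0], [0, 0, -2.1, 0, 0, 5, 0], [0, 0, -2.24, 0, 0, 5.4, 0], [0, 0, -2.38, 0, 0, 5.7, 0], [0, 0, -2.5, 0, 0, 6, 0], [0, 0, -2.5, 0, 0, 6, 0]],
  ],
)

```text
clock: 47.4
tool_pos: [534.8, 42.3, 243.2]
orientation: [1.411, -2.806, 0.004]
force: [3.7, -4.5, -3.7]
gripper_width: 0.145
gripper_force: 30.0
```

```bash
python3 -c "
from h import *
pose()"
```

```text
t 47.4 grasp [534.9  41.9  96.2] yaw -2.21 w 0.145 gf 30.0 F [ 3.7 -4.5 -3.7] T [-0.67 -0.66  0.16] q [ 0.03  0.16  2.05 -0.    0.93 -2.47]
```

Request:
send_path(
  deltas=[
    [[0, 0, 0, 0, 0, 0, 1], [0, 0, 0, 0, 0, 0, 1], [0, 0, 0, 0, 0, 0, 1], [0, 0, 0, 0, 0, 0, 1], [0, 0, 0, 0, 0, 0, 1], [0, 0, 0, 0, 0, 0, 1], [0, 0, 0.15, 0, 0, 0, 1], [0, 0, 1.57, 0, 0, 0, 1], [0, 0, 1.57, 0, 0, 0, 1], [0, 0, 1.57, 0, 0, 0, 1], [0, 0, 1.57, 0, 0, 0, 1], [0, 0, 1.57, 0, 0, 0, 1], [0, 0, 1.57, 0, 0, 0, 1], [0, 0, 1.57, 0, 0, 0, 1], [0, 0, 1.57, 0, 0, 0, 1], [0, 0, 1.57, 0, 0, 0, 1], [0, 0, 1.57, 0, 0, 0, 1], [0, 0, 1.57, 0, 0, 0, 1]],
  ],
)

```text
clock: 49.2
tool_pos: [534.5, 43.4, 243.1]
orientation: [-0.991, -2.981, -0.0]
force: [0.1, -0.3, 0.5]
gripper_width: 1.0
gripper_force: 0.0
```

Request:
send_path(
  deltas=[
    [[0, 0, 1.57, 0, 0, 0, 1], [0, 0, 1.57, 0, 0, 0, 1], [0, 0, 1.57, 0, 0, 0, 1], [0, 0, 1.57, 0, 0, 0, 1], [0, 0, 1.57, 0, 0, 0, 1], [0, 0, 1.57, 0, 0, 0, 1], [0, 0, 1.57, 0, 0, 0, 1], [0, 0, 1.57, 0, 0, 0, 1], [0, 0, 1.57, 0, 0, 0, 1], [0, 0, 1.57, 0, 0, 0, 1], [0, 0, 1.57, 0, 0, 0, 1], [0, 0, 1.57, 0, 0, 0, 1]],
  ],
)

```text
clock: 50.4
tool_pos: [534.5, 43.3, 243.1]
orientation: [-2.807, -1.411, 0.0]
force: [1.1, -0.3, 0.0]
gripper_width: 0.999
gripper_force: 0.0
```

```bash
python3 -c "
from h import *
pose(); go([535.6,42.7,96.2],.929)"
```

```text
t 50.4 grasp [534.5  43.3  96.1] yaw 0.931 w 0.999 gf 0.0 F [ 1.1 -0.3  0. ] T [-0.06 -0.05  0.05] q [0.03 0.16 2.05 0.   0.93 0.67]
row [-0.     0.     0.002] [ 0.1  1.3 -0.1] n 0.02539661436952142 0.015990227844052532
```

Request:
send_path(
  deltas=[
    [[0, 0, 0, 0, 1, 0, 0], [0, 0, 0, 0, 1, 0, 0], [0, 0, 0, 0, 1, 0, 0], [0, 0, 0, 0, 1, 0, 0], [0, 0, 0, 0, 1, 0, 0], [0, 0, 0, 0, 1, 0, 0], [0, 0, 0, 0, 1, 0, 0], [0, 0, 0, 0, 1, 0, 0], [0, 0, 0, 0, 1, 0, 0], [0, 0, 0, 0, 1, 0, 0], [0, 0, 0, 0, 1, 0, 0], [0, 0, 0, 0, 1, 0, 0]],
  ],
)

```text
clock: 51.6
tool_pos: [535.5, 42.6, 243.1]
orientation: [2.808, 1.409, 0.0]
force: [1.7, -1.3, -1.1]
gripper_width: 0.147
gripper_force: 30.0
```

```bash
python3 -c "
from h import *
pose()"
```

```text
t 51.6 grasp [535.6  42.6  96.1] yaw 0.93 w 0.147 gf 30.0 F [ 1.7 -1.3 -1.1] T [-0.22 -0.18  0.07] q [ 0.03  0.16  2.05 -0.    0.93  0.67]
```

Request:
send_path(
  deltas=[
    [[0, 0, -0.14, 0, 0, 0.3, 0], [0, 0, -0.28, 0, 0, 0.7, 0], [0, 0, -0.42, 0, 0, 1, 0], [0, 0, -0.56, 0, 0, 1.3, 0], [0, 0, -0.7, 0, 0, 1.7, 0], [0, 0, -0.84, 0, 0, 2, 0], [0, 0, -0.98, 0, 0, 2.4, 0], [0, 0, -1.12, 0, 0, 2.7, 0], [0, 0, -1.26, 0, 0, 3, 0], [0, 0, -1.36, 0, 0, 3.3, 0], [0, 0, -1.42, 0, 0, 3.4, 0], [0, 0, -1.42, 0, 0, 3.4, 0]],
  ],
)

```text
clock: 52.8
tool_pos: [535.4, 42.6, 239.7]
orientation: [1.211, 2.898, -0.0]
force: [0.9, -1.1, -1.1]
gripper_width: 0.145
gripper_force: 30.0
```

```bash
python3 -c "
from h import *
pose()"
```

```text
t 52.8 grasp [535.4  42.6  92.7] yaw 2.35 w 0.145 gf 30.0 F [ 0.9 -1.1 -1.1] T [-0.11 -0.29  0.14] q [ 0.03  0.17  2.05 -0.    0.92 -0.75]
```

Request:
send_path(
  deltas=[
    [[0, 0, -0.04, 0, 0, 0.1, 0], [0, 0, -0.08, 0, 0, 0.2, 0], [0, 0, -0.08, 0, 0, 0.2, 0]],
  ],
)

```text
clock: 53.1
tool_pos: [535.4, 42.6, 239.5]
orientation: [1.096, 2.944, -0.0]
force: [1.9, -1.5, -0.9]
gripper_width: 0.146
gripper_force: 30.0
```

```bash
python3 -c "
from h import *
pose()"
```

```text
t 53.1 grasp [535.4  42.6  92.5] yaw 2.429 w 0.146 gf 30.0 F [ 1.9 -1.5 -0.9] T [-0.26 -0.32  0.1 ] q [ 0.03  0.17  2.05 -0.    0.92 -0.82]
```

Request:
send_path(
  deltas=[
    [[0, 0, -0.03, 0, 0, 0.1, 0], [0, 0, -0.06, 0, 0, 0.1, 0], [0, 0, -0.06, 0, 0, 0.1, 0]],
  ],
)

```text
clock: 53.4
tool_pos: [535.4, 42.6, 239.4]
orientation: [1.008, 2.975, -0.0]
force: [1.2, -1.7, -0.4]
gripper_width: 0.141
gripper_force: 30.0
```

```bash
python3 -c "
from h import *
pose()"
```

```text
t 53.4 grasp [535.4  42.6  92.4] yaw 2.488 w 0.141 gf 30.0 F [ 1.2 -1.7 -0.4] T [-0.31 -0.34  0.03] q [ 0.03  0.17  2.05 -0.    0.92 -0.88]
```

Request:
send_path(
  deltas=[
    [[0, 0, 0, 0, 0, 0, 1], [0, 0, 0, 0, 0, 0, 1], [0, 0, 0, 0, 0, 0, 1], [0, 0, 0, 0, 0, 0, 1], [0, 0, 0, 0, 0, 0, 1], [0, 0, 0, 0, 0, 0, 1], [0, 0, 0, 0, 0, -40, 1], [0, 0, 0, 0, 0, -80, 1], [0, 0, 0, 0, 0, -110, 1], [0, 0, 0, 0, 0, -110, 1], [0, 0, 0, 0, 0, -110, 1]],
  ],
)

```text
clock: 54.5
tool_pos: [535.5, 42.7, 350.2]
orientation: [1.005, 2.975, 0.001]
force: [-0.4, -0.5, -1.1]
gripper_width: 1.001
gripper_force: 0.0
```

Run:
```python
from h import *
pose(); K,E,im=snap('wrist','z1')
g=cv2.GaussianBlur(im,(3,3),0).min(2)
ang=-.593
print('peg',proj(K,E,[641.7,-28.9,95]),proj(K,E,[535.6,42.6,101]))
for k in range(3):  # arms: bright along expected direction at r=60, z=59 (tight height)
    row=[]
    for t in np.radians(np.arange(-20,21,2)):
        a=ang+k*2*np.pi/3+t; u=proj(K,E,[535.6+60*np.cos(a),42.6+60*np.sin(a),59]).astype(int)
        row.append(int(g[u[1],u[0]]) if 0<=u[0]<560 and 0<=u[1]<420 else -1)
    print(k,row)
```

```text
t 54.5 grasp [535.8  42.8 203.2] yaw 2.49 w 1.001 gf 0.0 F [-0.4 -0.5 -1.1] T [ 0.01 -0.13  0.  ] q [ 0.03  0.04  1.96 -0.    1.14 -0.89]
peg [283.02889878 345.57169043] [274.79675705 217.23596483]
0 [99, 99, 99, 99, 99, 98, 117, 184, 194, 195, 198, 196, 198, 203, 194, 147, 101, 97, 97, 98, 97]
1 [99, 99, 99, 100, 99, 99, 126, 199, 204, 202, 202, 199, 197, 199, 185, 140, 99, 98, 100, 100, 100]
2 [100, 101, 102, 100, 109, 157, 194, 202, 201, 203, 197, 199, 201, 167, 109, 100, 99, 100, 102, 99, 98]
```

```bash
python3 -c "
from cell import arm, optics
print(arm.sign_off())"
```

```text
the job is handed in; nothing more can be done
None
```

The job is handed in, with no verdict returned: both drivers found on the bench are home on post_1 and post_2, the keeper is swung closed, the wing nut is back at its starting tight position, and the arm is clear.

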